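Clear the plate-reading station into the discard chute

TASK

Clear away after plate reading: swing the red lid of the discard chute wide open, slide every used culture dish over the lip of the light table so that it drops into the chute (do not lift the dishes), and tip the used vials from the caddy's open-ended bay into the chute too, while the clean tubes stay in the caddy's other bay. Then set the caddy back upright on its black mat and shut the lid. Do not knock over the wash bottle.

Things in the scene. Friction and masses are not known exactly. Their poses are not given: they have to be found in the camera images.
- station: fixed reading station: white light table and, at its left end, a yellow discard bin (the chute). Origin on the bench under the middle of the lip, the edge dishes drop over. Its +y points from the table into the chute, its x along the lip, away from the robot. In mm: table x -125 to 125, y -290 to 0, top z 150; bin x -125 to 125, y 0 to 155, rim z 136
- lip (a point): middle of the lip, on the table top (z 150 mm). The lip and the table's other end have no rim; along the two edges at station x = -125 and +125 mm aluminium rims 8 wide stand 6 mm proud of the top
- chute_mouth (a point): middle of the chute's mouth, 80 mm beyond the lip, at the bin's rim (z 136 mm). Mouth 240 mm along the lip, about 145 across; walls 4 thick, bin floor at z 4. A steel throat inside slopes from the lip (z 147) down to station y 35, z 98 mm
- lid (a joint): angle of the red chute lid (256 x 146 x 6 mm), rad: 0 shut, 1.8 wide open, leaning back past upright. Hinge line parallel to station x at station y = 155, z = 137 mm (the bin's rim farthest from the lip), so the free edge beside the lip swings up and away from the table. Stiff (0.16 N m): it stays where it is left. It may start up to 0.2 ajar
- lid_handle (a point): middle of the lid's steel bar handle: a round bar 10 mm thick and 110 long, parallel to the hinge; shut, it is 120 mm from the hinge line and 46 above it; 40 mm between its axis and the lid's top face. The bar can turn between finger pads
- caddy: loose white two-bay caddy, 135 (its x) by 190 (its y) mm, walls 34 high, 3 thick, 0.3 kg. Origin: centre of its underside. Bay on its +y side (used vials): open at the -x end, where the floor ramps up 10 mm over the last 40 to a pouring lip at x = -68. Bay on its -y side (clean tubes): walled all round. A grey handle arches over both bays
- caddy_handle (a point): middle of the caddy's handle bar, 83 mm above its underside: a flat bar 12 mm thick (along caddy x) and 18 high (74 to 92 above the underside), running along caddy y over the full width, with an upright at each end
- mat: black rubber mat, fixed, 240 x 280 x 2 mm, where the caddy stands. Origin: centre of its underside; sides along its x and y
- dish_1: covered culture dish, brown; a lidded disc 92 across and 15 tall (40 g), lying flat on the light table (too wide to grip across). Origin: centre of its underside. None if this dish is absent this time
- dish_2: covered culture dish, dark red; a lidded disc 92 across and 15 tall (40 g), lying flat on the light table (too wide to grip across). Origin: centre of its underside. None if this dish is absent this time
- dish_3: covered culture dish, cream; a lidded disc 92 across and 15 tall (40 g), lying flat on the light table (too wide to grip across). Origin: centre of its underside. None if this dish is absent this time
- dish_4: covered culture dish, dark red; a lidded disc 92 across and 15 tall (40 g), lying flat on the light table (too wide to grip across). Origin: centre of its underside. None if this dish is absent this time
- vial_1: used frosted vial with cream cap, 63 long, body 16 and cap 21 across (15 g), lying across the caddy's pouring bay. Origin: centre of its foot; its z axis runs along the vial to the cap. None if absent this time
- vial_2: used frosted vial with cream cap, 63 long, body 16 and cap 21 across (15 g), lying across the caddy's pouring bay. Origin: centre of its foot; its z axis runs along the vial to the cap. None if absent this time
- vial_3: used frosted vial with cream cap, 63 long, body 16 and cap 21 across (15 g), lying across the caddy's pouring bay. Origin: centre of its foot; its z axis runs along the vial to the cap. None if absent this time
- tube_1: clean empty screw-cap tube, clear with a blue cap, 90 long, 18 across (15 g), lying in the caddy's walled bay. Origin: centre of its pointed end; its z axis runs along the tube
- tube_2: clean empty screw-cap tube, clear with a blue cap, 90 long, 18 across (15 g), lying in the caddy's walled bay. Origin: centre of its pointed end; its z axis runs along the tube
- tube_3: clean empty screw-cap tube, clear with a blue cap, 90 long, 18 across (15 g), lying in the caddy's walled bay. Origin: centre of its pointed end; its z axis runs along the tube
- wash_bottle: white wash bottle with a bent spout, 187 tall, base 60 across, standing loose behind the caddy's mat; origin at its underside, its body's middle 18 mm along its y axis

How it is judged:
By the outcome, as a careful person would: the job done as asked, in the order asked, and still so for the second after the job is handed in, with the robot touching nothing.
Of dish_1, dish_2, dish_3, dish_4 only 2 to 4 are there at a start; the rules pass over those that are not, and their reading is None.
Of vial_1, vial_2, vial_3 only 2 to 3 are there at a start; the rules pass over those that are not, and their reading is None.
At some moment in a run one of caddy may be knocked a few centimetres aside while the robot is not near it.
Once in a run the grip may slacken for a moment while it holds something.
It also fails if it takes over 208 s, if anything falls off the work surface, if the arm or the gripper's body presses on something with over 40 N, if the wrist force passes 120 N, or if a joint passes its speed limit or range.

ROBOT

A 7-joint arm with a two-finger parallel gripper is mounted at the origin on a cart in front of the work surface, level with it; the furniture and walls round the work are solid. World frame = base frame: x ahead of the robot, y to its left, z up, the work surface at z = 0. Lengths are in m, angles in rad, forces in N, time in s.
With the tool pointing down it reaches from about 0.425 to 0.875 m from the base axis. Payload 4.7 kg.
Tool frame: the origin (TCP) lies at the very end of the fingers, on their centre line; the grasp point (between the pads) lies 19 mm behind it; z points along the fingers, y is the direction in which the jaws open and shut (so a half turn about z gives the same grasp; the last joint's range is limited). The gripper opens to 87 mm and grips with 3 to 60 N. Pads are 19 mm wide; open, the fingers measure 117 mm over their backs; the gripper's body (75 mm by 190 mm) begins 51 mm behind the grasp point.
Start: joints at [-1.089, 0.321, -0.07, 1.45, 0.023, 1.371, -0.057], TCP at [0.293, 0.58, 0.223] pointing down, gripper open.
Joint ranges: [-2.86, 2.86], [-0.3, 2.09], [-1.38, 1.24], [0.06, 2.45], [-1.56, 4.7], [0.09, 2.05], [-2.69, 2.69]. Speed limits (rad/s): [2.57, 2.57, 3.14, 3.14, 3.14, 3.14, 3.14].

INTERFACE

Orientations are given as a unit quaternion [x, y, z, w].
In Python, from plant import bot gives the robot as it stands.
- The arm moves only by the shell command python3 -m pendant 'ROWS' [FORCE]. ROWS is JSON, a list of rows, each a list of 7 numbers: the shift along the tool's x, y, z in cm, then the turn, a rotation vector about the tool's x, y, z in rad, then the closure, from 0 (fully open) to 1 (shut). In form: [[dx, dy, dz, wx, wy, wz, jaw], ...]. A call has 1 to 20 rows; each row is the pose to reach, as a shift and turn from the pose commanded when the call began, along the tool's axes at that moment; what a row does not reach only later rows make up. A row lasts 1/8 s, in which the tool goes at most 62.5 mm and 10.7 degrees, less where a joint would pass 70% of its speed; a pose out of reach is approached as far as the arm can. A call with a gripper value outside its range is refused whole. The fingers move at their own pace and stop on an object; FORCE is the grip in N (left out, the last holds). Time passes only in rows, so rows that repeat a pose let the fingers close. It gives the time, the measured TCP pose, the force and the opening at its end, in the units of the state.
- bot.sense(): the state, without advancing time (a new reading comes with each control period).
- bot.grab_frame(name): name is "scene" or "top" or "wrist"; returns a dict with "image" (400x640x3 uint8, red, green, blue), "depth" (400x640 float32, m along the optical axis (not along the pixel's ray), 0 where there is no reading), "mtx" (3x3 intrinsics, pixels), "rvec" (rotation vector, rad) and "tvec" (3), from world to camera coordinates, as OpenCV has them. Camera axes: x right, y down, z forward; pixel columns grow to the right and rows downward; lengths in m; the calibration is good to about 2 mm. A picture is of the moment at which its call begins.
- bot.job_done(): hands the job in, once; it reports no verdict.
Trained networks look in a picture, given as the dict that the camera call returned (one of the last four; its "shot" number tells which), for a name from the list of things; names that differ only in an ending like _2 or _b are one class to them, and where a whole thing is asked for, a point or a joint stands for the part that bears it (a point fixed in the world has none). Each returns a list of dicts, best first, with "p" (0 to 1); they miss things now and then, are a little off and sometimes report something else, mostly with a low value. They report only what shows in the picture. A call takes as long as a camera call.
- bot.recognise(picture, thing): "box" ([left, top, width, height] as shares, 0 to 1, of the picture: columns of its width, rows of its height, round what is visible of it).
- bot.cut_out(picture, thing): "region" (400x640 bool, what is visible of it) and "box" ([left, top, width, height] as shares, 0 to 1, of the picture: columns of its width, rows of its height, round what is visible of it).
- bot.tip_of(picture, thing): "position" ([column, row] as shares, 0 to 1, of the picture: columns of its width, rows of its height: a listed point, or the origin of a listed thing).
The state is a dict: "time_s": time; "joints": joint angles; "qd": joint speeds; "tau": joint torques, N m; "position": TCP position; "tcp_rot": TCP orientation; "wrist_force": force on the tool from outside, world axes, zero at the start; "moment": the same for the moment, N m; "grip_width": finger opening in m.
Only numpy, scipy, OpenCV 4.12 (cv2) and the standard library are available. Lean on these libraries where they do the work, as an engineer would, in place of code of your own. Each camera call takes 0.05 s, during which the arm holds its last target.

## Working session

There is one attempt and no reset: what is moved stays moved. The work goes in short steps, Python scripts to look and compute and a shell command to move; the robot and the scene stay as the last step left them, time stands still between calls to the robot, and variables do not carry over. Pictures are saved under pics/ and viewed, and the job is handed in when it is done.

```bash
ls; mkdir -p pics; cat > h.py <<'E'
import numpy as np, cv2
from scipy.spatial.transform import Rotation as R
from plant import bot
def cam(f):
    Rm=cv2.Rodrigues(np.array(f["rvec"],float))[0]; return Rm,np.array(f["tvec"],float).ravel(),np.array(f["mtx"],float)
def ray(f,u,v):
    Rm,t,K=cam(f); d=Rm.T@(np.linalg.inv(K)@np.array([u,v,1.])); return -Rm.T@t,d
def atz(f,u,v,z):
    o,d=ray(f,u,v); return o+d*(z-o[2])/d[2]
def atd(f,u,v,dep=None):
    if dep is None: dep=f["depth"][int(v),int(u)]
    o,d=ray(f,u,v); return o+d*dep
def proj(f,P):
    return cv2.projectPoints(np.atleast_2d(np.array(P,float)),np.array(f["rvec"],float),np.array(f["tvec"],float),np.array(f["mtx"],float),None)[0].reshape(-1,2)
def cloud(f,m=None):
    Rm,t,K=cam(f); d=f["depth"]; 
    if m is None: m=np.ones(d.shape,bool)
    v,u=np.where(m&(d>0)); z=d[v,u]
    p=np.stack([u,v,np.ones_like(u)],1)@np.linalg.inv(K).T*z[:,None]
    return (p-t)@Rm, np.stack([u,v],1)
def save(f,n): cv2.imwrite("pics/"+n+".png",f["image"][:,:,::-1])
def st():
    s=bot.sense(); print("t",round(s["time_s"],2),"pos",np.round(s["position"],4),"q",np.round(s["tcp_rot"],3),"F",np.round(s["wrist_force"],1),"w",round(s["grip_width"],4)); return s
def tool(target,s=None):
    s=s or bot.sense(); r=R.from_quat(s["tcp_rot"]); return r.inv().apply(np.array(target)-np.array(s["position"]))*100
E
python3 - <<'E'
from h import *
s=st(); print(R.from_quat(s["tcp_rot"]).as_matrix().round(3))
for n in ("scene","top","wrist"):
    f=bot.grab_frame(n); save(f,n+"0"); R_,t,K=cam(f); print(n,(-R_.T@t).round(3),K[0,0])
E
```

```text
pics
t 0.0 pos [0.2929 0.5797 0.2215] q [ 0.232  0.973 -0.001 -0.   ] F [-0.3 -0.7 -0.2] w 0.0869
[[-0.893  0.451 -0.001]
 [ 0.451  0.893 -0.002]
 [-0.    -0.002 -1.   ]]
scene [-0.083 -0.529  0.967] 424.0533845628442
top [ 0.375 -0.04   1.528] 518.3074591909883
wrist [0.233 0.61  0.384] 279.08469463978815
```

View pics/scene0.png

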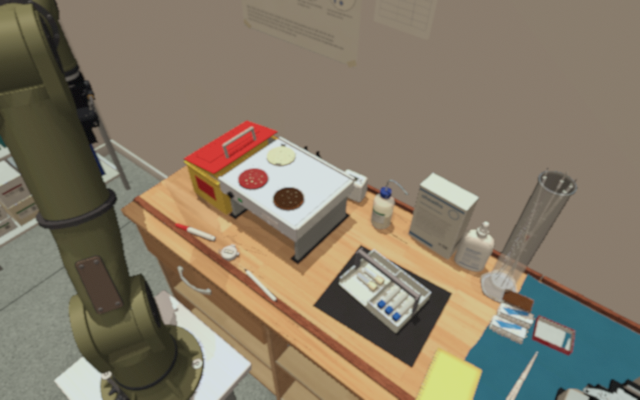

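View pics/top0.png

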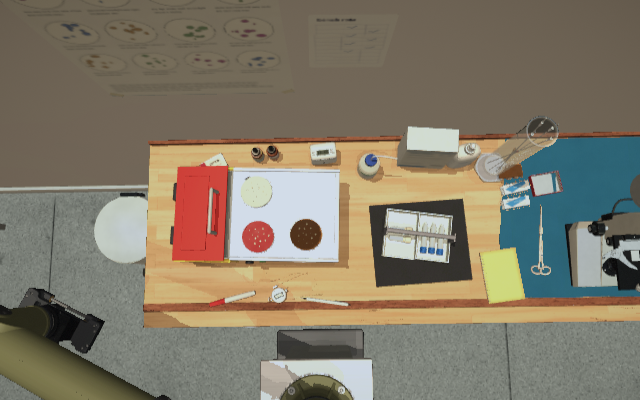

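```bash
python3 - <<'E'
from h import *
ft=bot.grab_frame("top"); fs=bot.grab_frame("scene")
for n in ["station","lip","chute_mouth","lid_handle","caddy","caddy_handle","mat","dish_1","vial_1","tube_1","wash_bottle"]:
    for nm,f in (("top",ft),("scene",fs)):
        o=[(round(r["p"],2),(np.array(r["position"])*[640,400]).round(1).tolist()) for r in bot.tip_of(f,n)[:5]]
        o=[(p,c,[round(float(v),3) for v in atd(f,min(c[0],639),min(c[1],399))]) for p,c in o]
        print(n,nm,o)
E
```

```text
station top [(0.8, [237.6, 221.9], [0.531, 0.2, 0.149])]
station scene [(0.85, [254.8, 195.5], [0.45, 0.1, 0.146])]
lip top [(0.95, [230.2, 214.0], [0.553, 0.221, 0.144]), (0.45, [427.0, 219.9], [0.543, -0.334, 0.006])]
lip scene [(0.86, [251.0, 158.9], [0.553, 0.215, 0.146])]
chute_mouth top [(0.93, [202.8, 215.6], [0.549, 0.292, 0.155]), (0.35, [426.4, 223.6], [0.531, -0.329, 0.019])]
chute_mouth scene [(0.65, [234.1, 146.0], [0.552, 0.282, 0.161])]
lid_handle top [(0.68, [211.0, 208.5], [0.561, 0.259, 0.205])]
lid_handle scene [(0.64, [252.0, 158.5], [0.553, 0.211, 0.149]), (0.6, [237.6, 134.0], [0.607, 0.326, 0.152])]
caddy top [(0.74, [413.8, 237.0], [0.493, -0.294, 0.004]), (0.7, [256.9, 237.9], [0.487, 0.147, 0.154])]
caddy scene [(0.68, [382.0, 294.3], [0.488, -0.301, 0.003])]
caddy_handle top [(0.84, [420.3, 237.1], [0.493, -0.313, 0.003]), (0.72, [430.8, 225.2], [0.527, -0.345, 0.006])]
caddy_handle scene [(0.66, [389.4, 272.1], [0.499, -0.303, 0.093]), (0.17, [384.3, 226.5], [0.682, -0.186, 0.012])]
mat top []
mat scene [(0.24, [383.9, 227.8], [0.679, -0.187, 0.01]), (0.16
[... 450 characters left out ...]
1 top [(0.5, [389.4, 238.6], [0.489, -0.221, 0.015]), (0.42, [386.1, 231.7], [0.503, -0.203, 0.091])]
vial_1 scene [(0.71, [414.6, 293.6], [0.486, -0.382, 0.091]), (0.42, [362.7, 270.9], [0.517, -0.221, 0.005]), (0.31, [288.0, 199.4], [0.49, 0.015, 0.153])]
tube_1 top [(0.73, [426.9, 219.8], [0.543, -0.333, 0.01]), (0.43, [431.3, 221.6], [0.538, -0.347, 0.005]), (0.24, [414.5, 235.3], [0.492, -0.283, 0.083])]
tube_1 scene [(0.72, [407.2, 290.0], [0.481, -0.364, 0.095]), (0.66, [399.9, 286.5], [0.487, -0.342, 0.082]), (0.49, [410.5, 295.5], [0.48, -0.375, 0.084])]
wash_bottle top [(0.93, [373.0, 166.6], [0.682, -0.17, 0.116])]
wash_bottle scene [(0.63, [382.3, 224.7], [0.676, -0.182, 0.023])]
```

The scene shows three dishes: red (258,237), cream (255,191) and brown (305,235) in the top view. The red lid covers the bin at the left. The caddy (about 418,236) stands on the mat with its vial bay to the left. Next I'll get the frames accurately.

```bash
python3 - <<'E'
from h import *
ft=bot.grab_frame("top"); fs=bot.grab_frame("scene"); np.set_printoptions(suppress=True,precision=4)
for nm,f in (("top",ft),("scene",fs)):
    P,uv=cloud(f); I=f["image"][uv[:,1],uv[:,0]].astype(int)
    def rect(m,name):
        q=P[m]; r=cv2.minAreaRect((q[:,:2]*1000).astype(np.float32)); print(nm,name,m.sum(),np.round(r[0],1),np.round(r[1],1),round(r[2],2),"z",np.percentile(q[:,2],[5,50,95]).round(4), "corn",cv2.boxPoints(r).round(0).tolist())
    reg=(P[:,0]>0.38)&(P[:,0]<0.72)&(P[:,1]>-.12)&(P[:,1]<.42)
    rect(reg&(P[:,2]>.14)&(P[:,2]<.153)&(I.min(1)>150),"table")
    red=reg&(I[:,0]>150)&(I[:,1]<70)&(I[:,2]<70)&(P[:,1]>.2)
    rect(red&(P[:,2]>.13),"lid")
    # lid plane
    q=P[red&(P[:,2]>.13)&(P[:,2]<.2)]; A=np.c_[q[:,:2],np.ones(len(q))]; print("lid plane",np.linalg.lstsq(A,q[:,2],rcond=None)[0])
    h=(P[:,0]>.45)&(P[:,0]<.66)&(P[:,1]>.2)&(P[:,1]<.4)&(P[:,2]>.185)&(P[:,2]<.26)
    if h.sum(): rect(h,"handle")
    m=(P[:,0]>0.3)&(P[:,0]<0.75)&(P[:,1]<-.12)&(P[:,1]>-.55)
    rect(m&(P[:,2]<.01)&(I.max(1)<60),"mat")
    rect(m&(P[:,0]<.62)&(P[:,2]>.028)&(P[:,2]<.05),"caddywall")
    rect(m&(P[:,0]<.62)&(P[:,2]>.082)&(P[:,2]<.1),"chandle")
    for r in bot.cut_out(f,"dish_1")[:5]:
        q,_=cloud(f,r["region"]); q=q[(q[:,2]>.14)]
        if len(q): 
            c,rad=cv2.minEnclosingCircle((q[:,:2]*1000).astype(np.float32)); print(nm,"dish",round(r["p"],2),np.round(c,1),round(rad,1),np.median(q[:,2]))
E
```

```text
top table 7259 [550.5  74.5] [291.6 250.5] 88.0 z [0.1432 0.1481 0.1522] corn [[420.0, -67.0], [671.0, -76.0], [681.0, 216.0], [430.0, 225.0]]
top lid 2916 [559.9 301.1] [144.4 253.1] 88.53 z [0.1403 0.1508 0.1633] corn [[432.0, 232.0], [684.0, 226.0], [688.0, 370.0], [435.0, 377.0]]
lid plane [-0.007  -0.1832  0.2138]
top handle 198 [555.5 261.8] [ 13.1 118.6] 87.71 z [0.1923 0.2046 0.2097] corn [[496.0, 258.0], [614.0, 253.0], [615.0, 266.0], [496.0, 271.0]]
top mat 4156 [ 479.7 -311. ] [234.9 279.2] 3.2 z [-0.0054  0.0002  0.0057] corn [[355.0, -178.0], [370.0, -457.0], [605.0, -444.0], [589.0, -165.0]]
top caddywall 284 [ 496.4 -298. ] [192.1 135.4] 82.05 z [0.0288 0.0333 0.0403] corn [[416.0, -384.0], [550.0, -403.0], [577.0, -212.0], [443.0, -194.0]]
top chandle 336 [ 496.3 -299. ] [193.4  20.5] 82.24 z [0.0846 0.0908 0.0962] corn [[473.0, -393.0], [493.0, -396.0], [520.0, -205.0], [499.0, -202.0]]
top dish 0.9 [493.1  17.7] 43.5 0.1534044894932664
top dish 0.81 [612.6 149.2] 45.8 0.1531578151572315
top dish 0.61 [491.6 144.6] 43.2 0.1531848907748783
scene table 4312 [551.   72
[... 362 characters left out ...]
3 0.2096] corn [[496.0, 256.0], [615.0, 249.0], [616.0, 266.0], [497.0, 273.0]]
scene mat 3918 [ 477.6 -310.7] [231.  270.5] 3.55 z [-0.0008  0.0022  0.0051] corn [[354.0, -183.0], [371.0, -453.0], [601.0, -438.0], [585.0, -169.0]]
scene caddywall 539 [ 497.2 -300.2] [192.2 138.5] 82.09 z [0.0285 0.0344 0.0396] corn [[415.0, -386.0], [553.0, -405.0], [579.0, -215.0], [442.0, -196.0]]
scene chandle 493 [ 495.8 -299.5] [192.9  22.4] 82.2 z [0.0836 0.0921 0.0958] corn [[472.0, -394.0], [494.0, -397.0], [520.0, -205.0], [498.0, -202.0]]
scene dish 0.6 [611.5 149.3] 46.8 0.1552352472263908
scene dish 0.59 [494.3  19.6] 48.1 0.15508835075447647
scene dish 0.59 [489.9 148. ] 47.7 0.1552748520287614
```

```bash
cat >> h.py <<'E'
YAW=np.radians(-1.85); LIP=np.array([.5555,.2205,0])
SY=np.array([-np.sin(YAW),np.cos(YAW),0]); SX=np.array([np.cos(YAW),np.sin(YAW),0])
def S(x,y,z): return LIP+SX*x+SY*y+np.array([0,0,z])
def rot(ydeg,tiltaxis=None,tilt=0):
    # tool pointing down, tool y at world angle ydeg
    a=np.radians(ydeg); y=np.array([np.cos(a),np.sin(a),0]); z=np.array([0,0,-1.]); x=np.cross(y,z)
    r=R.from_matrix(np.stack([x,y,z],1))
    if tiltaxis is not None: r=R.from_rotvec(np.array(tiltaxis)*tilt)*r
    return r
def go(p,r,label=""):
    s=bot.sense(); r0=R.from_quat(s["tcp_rot"]); 
    print(label,"shift cm",(r0.inv().apply(np.array(p)-np.array(s["position"]))*100).round(2),"turn",((r0.inv()*r).as_rotvec()).round(3))
E
python3 - <<'E'
from h import *
st()
h=np.array([.5557,.263,0])
go(h+[0,0,.28],rot(88.15),"above"); go(h+[0,0,.1845],rot(88.15),"grasp")
E
```

```text
t 1.55 pos [0.2932 0.5802 0.2226] q [0.232 0.973 0.    0.   ] F [ 0.   0.3 -0.1] w 0.0871
above shift cm [-37.74 -16.47  -5.74] turn [ 0.     0.    -0.436]
grasp shift cm [-37.74 -16.47   3.81] turn [ 0.     0.    -0.436]
```

```bash
python3 -m pendant '[[0,0,-5.74,0,0,0,0],[0,0,-5.74,0,0,-0.1,0],[-10,-4.4,-5.74,0,0,-0.2,0],[-20,-8.7,-5.74,0,0,-0.3,0],[-30,-13,-5.74,0,0,-0.436,0],[-37.7,-16.5,-5.74,0,0,-0.436,0],[-37.7,-16.5,-5.74,0,0,-0.436,0],[-37.7,-16.5,-5.74,0,0,-0.436,0.3],[-37.7,-16.5,-5.74,0,0,-0.436,0.3],[-37.7,-16.5,-5.74,0,0,-0.436,0.3],[-37.7,-16.5,-5.74,0,0,-0.436,0.3],[-37.7,-16.5,-5.74,0,0,-0.436,0.3]]' 15
python3 - <<'E'
from h import *
st(); f=bot.grab_frame("wrist"); save(f,"w1")
h=np.array([.5557,.263,0])
go(h+[0,0,.1845],rot(88.15),"grasp")
P,uv=cloud(f); m=(P[:,2]>.19)&(P[:,2]<.23)&(P[:,1]>.2)&(P[:,1]<.33)&(P[:,0]>.48)&(P[:,0]<.64)
if m.sum(): print(m.sum(),P[m].min(0),P[m].max(0),np.median(P[m],0)); 
E
```

```text
time_s: 3.05
position: [0.5542, 0.2648, 0.28]
tcp_rot: [0.014, 1.0, 0.0, -0.0]
wrist_force: [-0.5, 0.4, -0.4]
grip_width: 0.0611
t 3.05 pos [0.5542 0.2648 0.28  ] q [ 0.014  1.     0.    -0.   ] F [-0.5  0.4 -0.4] w 0.0611
grasp shift cm [-0.15 -0.16  9.55] turn [ 0.001 -0.     0.003]
1234 [0.49670761 0.25743407 0.19022923] [0.61560272 0.26969856 0.21089187] [0.5391358  0.26375241 0.20810714]
```

View pics/w1.png

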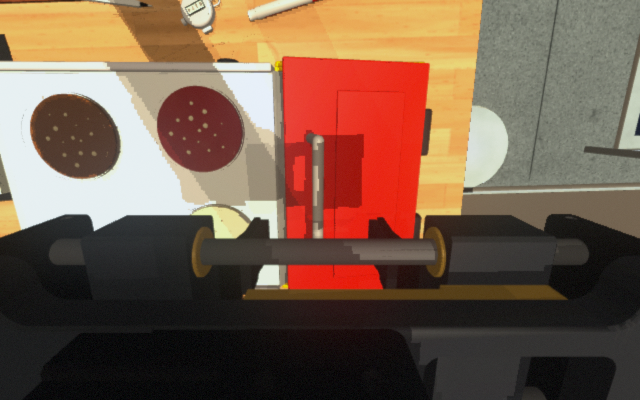

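The wrist view shows the bar handle (318,135–240) lined up between the fingers. I'll descend and grip.

```bash
python3 -m pendant '[[-0.1,-0.13,3,0,0,0,0.3],[-0.1,-0.13,6,0,0,0,0.3],[-0.1,-0.13,8,0,0,0,0.3],[-0.1,-0.13,9.5,0,0,0,0.3],[-0.1,-0.13,9.5,0,0,0,0.3],[-0.1,-0.13,9.5,0,0,0,1],[-0.1,-0.13,9.5,0,0,0,1],[-0.1,-0.13,9.5,0,0,0,1],[-0.1,-0.13,9.5,0,0,0,1],[-0.1,-0.13,9.5,0,0,0,1],[-0.1,-0.13,9.5,0,0,0,1],[-0.1,-0.13,9.5,0,0,0,1]]' 15
python3 - <<'E'
from h import *
s=st()
# arc: hinge, grasp point
H=S(0,.155,.137); g=np.array(s["position"])+[0,0,.019]; dy=(g-H)@SY; dz=g[2]-.137
r=np.hypot(dy,dz); a0=np.arctan2(dz,-dy); print("r",r,"a0 lid",a0-np.arctan2(46,120))
r=.1285; a0=np.arctan2(46,120)+.173
for a in np.linspace(.173,1.78,16)[0:]:
    b=a+np.arctan2(46,120); d=np.array([0,(-r*np.cos(b)+r*np.cos(a0)),r*np.sin(b)-r*np.sin(a0)])
    print(round(a,2),"tool y",round(d[1]*100,2),"tool z",round(-d[2]*100,2))
E
```

```text
time_s: 4.6
position: [0.5562, 0.2637, 0.1848]
tcp_rot: [0.015, 1.0, 0.001, 0.0]
wrist_force: [1.0, 4.6, -3.1]
grip_width: 0.0094
t 4.6 pos [0.5562 0.2637 0.1848] q [0.015 1.    0.001 0.   ] F [ 1.   4.6 -3.1] w 0.0094
r 0.1302422596870413 a0 lid 0.17239390977680147
0.17 tool y 0.0 tool z -0.0
0.28 tool y 0.77 tool z -1.14
0.39 tool y 1.65 tool z -2.19
0.49 tool y 2.65 tool z -3.15
0.6 tool y 3.74 tool z -3.99
0.71 tool y 4.91 tool z -4.7
0.82 tool y 6.15 tool z -5.29
0.92 tool y 7.45 tool z -5.75
1.03 tool y 8.79 tool z -6.06
1.14 tool y 10.16 tool z -6.22
1.24 tool y 11.54 tool z -6.24
1.35 tool y 12.91 tool z -6.12
1.46 tool y 14.25 tool z -5.84
1.57 tool y 15.57 tool z -5.43
1.67 tool y 16.83 tool z -4.87
1.78 tool y 18.02 tool z -4.19
```

```bash
python3 -m pendant '[[0,0.77,-1.14,0,0,0,1],[0,1.65,-2.19,0,0,0,1],[0,2.65,-3.15,0,0,0,1],[0,3.74,-3.99,0,0,0,1],[0,4.91,-4.7,0,0,0,1],[0,6.15,-5.29,0,0,0,1],[0,7.45,-5.75,0,0,0,1],[0,8.79,-6.06,0,0,0,1],[0,8.79,-6.06,0,0,0,1]]' 15
python3 - <<'E'
from h import *
st(); f=bot.grab_frame("scene"); save(f,"s2")
E
```

```text
time_s: 5.72
position: [0.5595, 0.3526, 0.2475]
tcp_rot: [0.015, 1.0, 0.002, 0.002]
wrist_force: [-0.7, -0.6, 5.5]
grip_width: 0.0095
t 5.72 pos [0.5595 0.3526 0.2475] q [0.015 1.    0.002 0.002] F [-0.7 -0.6  5.5] w 0.0095
```

View pics/s2.png

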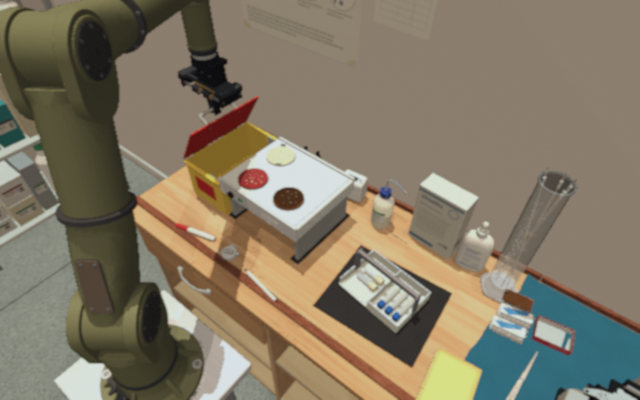

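The lid is opening at (220,125) with the forces low, so I'll continue.

```bash
python3 -m pendant '[[0,1.37,-0.16,0,0,0,1],[0,2.75,-0.18,0,0,0,1],[0,4.12,-0.06,0,0,0,1],[0,5.46,0.22,0,0,0,1],[0,6.78,0.63,0,0,0,1],[0,8.04,1.19,0,0,0,1],[0,9.23,1.87,0,0,0,1],[0,9.4,2,0,0,0,1],[0,9.4,2,0,0,0,1],[0,9.4,2,0,0,0,0.78],[0,9.4,2,0,0,0,0.78],[0,9.4,2,0,0,0,0.78]]' 15
python3 - <<'E'
from h import *
st(); f=bot.grab_frame("scene"); save(f,"s3")
E
```

```text
time_s: 7.28
position: [0.5611, 0.4435, 0.2252]
tcp_rot: [0.016, 1.0, -0.0, -0.001]
wrist_force: [0.0, -0.3, 0.1]
grip_width: 0.0185
t 7.28 pos [0.5611 0.4435 0.2252] q [ 0.016  1.    -0.    -0.001] F [ 0.  -0.3  0.1] w 0.0185
```

View pics/s3.png

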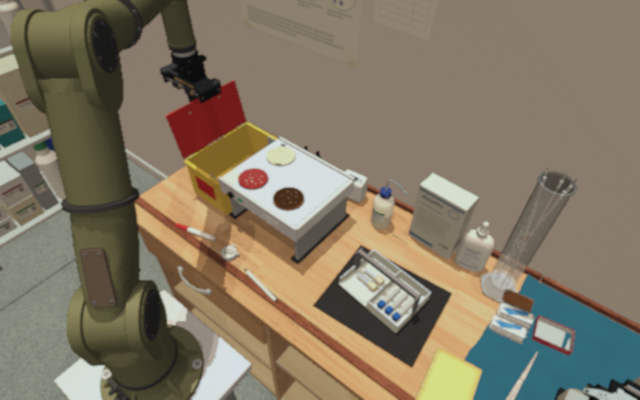

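```bash
python3 -m pendant '[[0,0,-4,0,0,0,0.78],[0,0,-8,0,0,0,0.78],[0,0,-11,0,0,0,0.78],[0,0,-11,0,0,0,0.4]]'
python3 - <<'E'
from h import *
s=st(); print(np.round(s["joints"],2))
f=bot.grab_frame("top")
for r in bot.cut_out(f,"dish_1")[:5]:
    q,_=cloud(f,r["region"]); q=q[(q[:,2]>.14)]
    if len(q):
        c,rad=cv2.minEnclosingCircle((q[:,:2]*1000).astype(np.float32)); print(round(r["p"],2),np.round(c,1)); d=np.array([*c,0])/1000-LIP; print(d@SX,d@SY)
E
```

```text
time_s: 7.82
position: [0.5626, 0.4441, 0.3391]
tcp_rot: [0.016, 1.0, 0.002, 0.002]
wrist_force: [-0.3, 0.8, 0.7]
grip_width: 0.0239
t 7.83 pos [0.5626 0.4441 0.3391] q [0.016 1.    0.002 0.002] F [-0.3  0.8  0.7] w 0.0239
[-0.75  0.45  0.07  1.05 -0.03  1.64  0.85]
0.92 [488.8 146.3]
-0.06425390612254886 -0.07633363856881945
0.63 [613.4 151. ]
0.06008895215754008 -0.06755075762459688
0.56 [492.9  16.9]
-0.05597288252927015 -0.20552710525114817
```

```bash
python3 - <<'E'
from h import *
go(S(-.061,-.129,.30),rot(-1.85),"red pre"); 
E
```

```text
red pre shift cm [  6.02 -35.19   3.52] turn [-1.000e-03 -0.000e+00  1.571e+00]
```

```bash
python3 -m pendant '[[1,-5,0,0,0,0,0.32],[2,-10,0,0,0,0.18,0.32],[3,-15,0,0,0,0.36,0.32],[4,-20,0,0,0,0.54,0.32],[5,-25,0,0,0,0.72,0.32],[6,-30,0,0,0,0.9,0.32],[6,-35.2,1,0,0,1.08,0.32],[6,-35.2,2,0,0,1.26,0.32],[6,-35.2,3.5,0,0,1.44,0.32],[6,-35.2,3.5,0,0,1.571,0.32],[6,-35.2,3.5,0,0,1.571,0.32],[6,-35.2,3.5,0,0,1.571,0.32]]'
python3 - <<'E'
from h import *
s=st(); print(np.round(s["joints"],2)); f=bot.grab_frame("wrist"); save(f,"w2")
go(S(-.061,-.129,.155),rot(-1.85),"red low")
P,uv=cloud(f)
for r in bot.cut_out(f,"dish_1")[:5]:
    q,_=cloud(f,r["region"]); q=q[(q[:,2]>.14)&(q[:,2]<.18)]
    if len(q):
        c,rad=cv2.minEnclosingCircle((q[:,:2]*1000).astype(np.float32)); d=np.array([*c,0])/1000-LIP; print(round(r["p"],2),np.round(c,1),round(rad,1),d@SX,d@SY,np.median(q[:,2]))
E
```

```text
time_s: 9.43
position: [0.4904, 0.0935, 0.2999]
tcp_rot: [0.718, 0.697, -0.0, -0.0]
wrist_force: [0.1, 0.8, -1.3]
grip_width: 0.0595
t 9.43 pos [0.4904 0.0935 0.2999] q [ 0.718  0.697 -0.    -0.   ] F [ 0.1  0.8 -1.3] w 0.0595
[-0.54 -0.04  0.29  1.7   0.01  1.48 -0.28]
red low shift cm [ 1.000e-02 -1.000e-02  1.452e+01] turn [-0.001  0.     0.002]
0.92 [490.9 146.2] 43.6 -0.062176248437081305 -0.07631208657817243 0.15586737105121423
0.73 [613.6 148.5] 48.5 0.06043305380291445 -0.07009899113271922 0.1558797282044188
0.67 [495.1  18.1] 45.6 -0.053805228760765204 -0.2042562768470568 0.1558378345977101
```

View pics/w2.png

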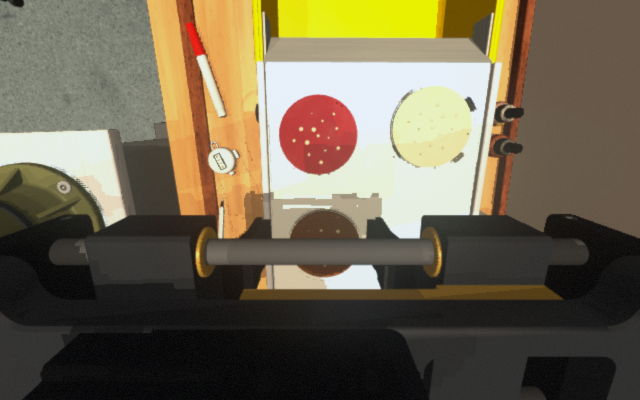

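```bash
python3 - <<'E'
from h import *
f=bot.grab_frame("wrist")
for u,v in [(370,110),(375,170),(300,75),(410,190),(440,75)]: print(u,v,atd(f,u,v).round(4))
E
python3 -m pendant '[[0,0,5,0,0,0,0.32],[0,0,10,0,0,0,0.32],[0,0,12.5,0,0,0,0.32],[0,0,14,0,0,0,0.32],[0,0,14.5,0,0,0,0.32],[0,0,14.5,0,0,0,0.32]]'
python3 - <<'E'
from h import *
s=st(); f=bot.grab_frame("wrist"); save(f,"w3"); f=bot.grab_frame("scene"); save(f,"s4")
E
```

```text
370 110 [0.5484 0.1711 0.1503]
375 170 [0.555  0.1058 0.1504]
300 75 [0.4748 0.2082 0.1515]
410 190 [0.5963 0.0809 0.1489]
440 75 [0.6204 0.2039 0.1512]
time_s: 10.32
position: [0.4914, 0.0936, 0.1563]
tcp_rot: [0.718, 0.696, 0.001, 0.0]
wrist_force: [0.4, 0.4, -0.6]
grip_width: 0.0592
t 10.32 pos [0.4914 0.0936 0.1563] q [0.718 0.696 0.001 0.   ] F [ 0.4  0.4 -0.6] w 0.0592
```

View pics/w3.png

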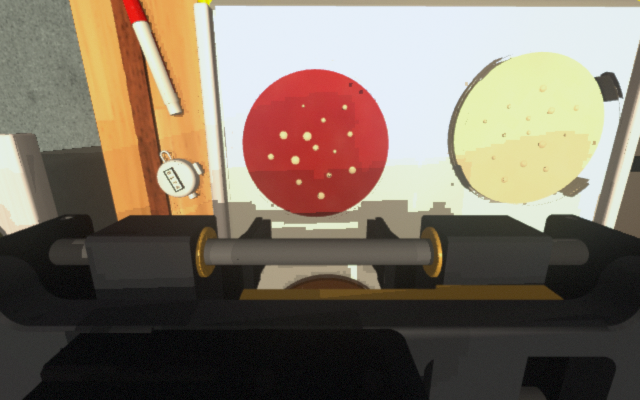

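View pics/s4.png

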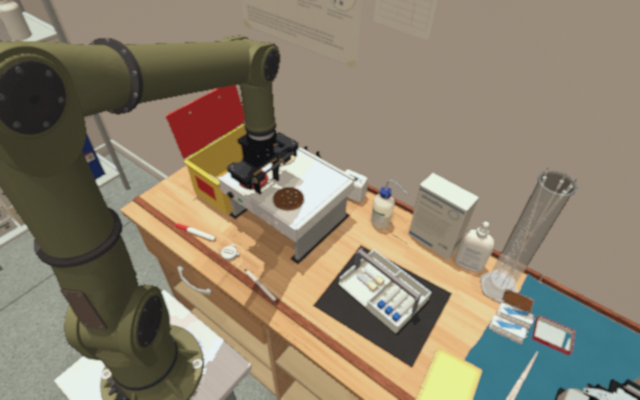

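The red dish (315,140) sits squarely ahead of both fingers, which straddle the gap behind it. I'll push it slowly over the lip.

```bash
python3 -m pendant '[[0.8,0,0.2,0,0,0,0.32],[1.6,0,0.2,0,0,0,0.32],[2.4,0,0.2,0,0,0,0.32],[3.2,0,0.2,0,0,0,0.32],[4,0,0.2,0,0,0,0.32],[4.8,0,0.2,0,0,0,0.32],[5.6,0,0.2,0,0,0,0.32],[6.4,0,0.2,0,0,0,0.32],[7.2,0,0.2,0,0,0,0.32],[8,0,0.2,0,0,0,0.32],[8.8,0,0.2,0,0,0,0.32],[9.6,0,0.2,0,0,0,0.32],[10.4,0,0.2,0,0,0,0.32],[11.2,0,0.2,0,0,0,0.32],[12,0,0.2,0,0,0,0.32],[12.8,0,0.2,0,0,0,0.32],[13.4,0,0.2,0,0,0,0.32],[13.4,0,0.2,0,0,0,0.32]]'
python3 - <<'E'
from h import *
s=st(); f=bot.grab_frame("wrist"); save(f,"w4"); f=bot.grab_frame("top"); save(f,"t4")
E
```

```text
time_s: 12.68
position: [0.495, 0.228, 0.1535]
tcp_rot: [0.718, 0.696, 0.0, -0.0]
wrist_force: [-0.4, 0.1, -0.5]
grip_width: 0.0595
t 12.68 pos [0.495  0.228  0.1535] q [ 0.718  0.696  0.    -0.   ] F [-0.4  0.1 -0.5] w 0.0595
```

View pics/w4.png

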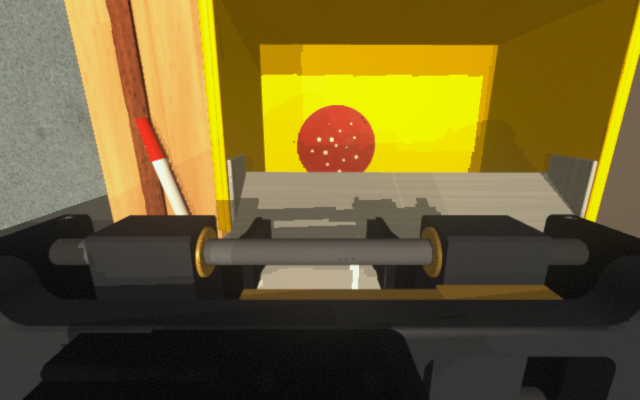

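View pics/t4.png

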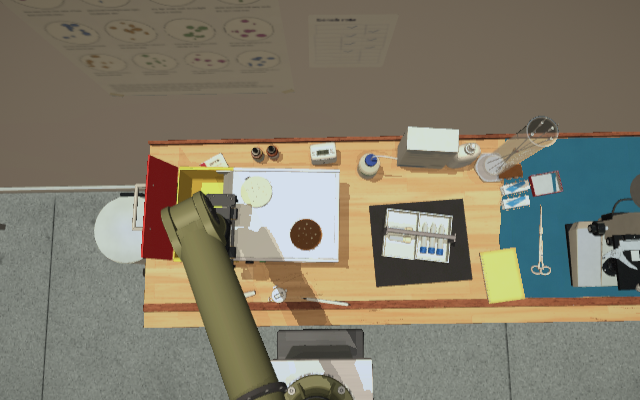

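The red dish lies flat on the bin floor (337,140). Next is the cream dish.

```bash
python3 - <<'E'
from h import *
go(S(.060,-.129,.154),rot(-1.85),"cream"); 
E
```

```text
cream shift cm [-13.37  12.05  -0.04] turn [0. 0. 0.]
```

```bash
python3 -m pendant '[[0,0,-4,0,0,0,0.32],[-4,3,-5,0,0,0,0.32],[-8,7,-5,0,0,0,0.32],[-12,11,-5,0,0,0,0.32],[-13.4,12.05,-5,0,0,0,0.32],[-13.4,12.05,-5,0,0,0,0.32],[-13.4,12.05,-2,0,0,0,0.32],[-13.4,12.05,0,0,0,0,0.32],[-13.4,12.05,0,0,0,0,0.32]]'
python3 - <<'E'
from h import *
s=st(); f=bot.grab_frame("wrist"); save(f,"w5")
E
```

```text
time_s: 13.9
position: [0.6099, 0.0914, 0.1524]
tcp_rot: [0.717, 0.697, -0.001, -0.001]
wrist_force: [1.4, 0.5, 0.5]
grip_width: 0.0595
t 13.9 pos [0.6099 0.0914 0.1524] q [ 0.717  0.697 -0.001 -0.001] F [1.4 0.5 0.5] w 0.0595
```

View pics/w5.png

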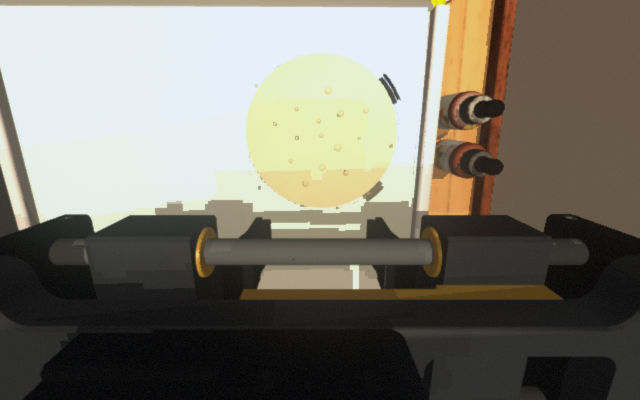

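```bash
python3 - <<'E'
from h import *
f=bot.grab_frame("wrist"); i=f["image"][40:220,220:450,::-1]; cv2.imwrite("pics/z5.png",cv2.resize(i,None,fx=3.3,fy=3.3,interpolation=cv2.INTER_CUBIC))
for u,v in [(388,85),(372,188),(395,98),(320,130),(410,130)]: print(atd(f,u,v).round(4))
E
```

```text
[0.6515 0.1766 0.1503]
[0.6422 0.1198 0.158 ]
[0.654  0.1692 0.1567]
[0.613  0.1535 0.1565]
[0.6646 0.1518 0.1516]
```

View pics/z5.png

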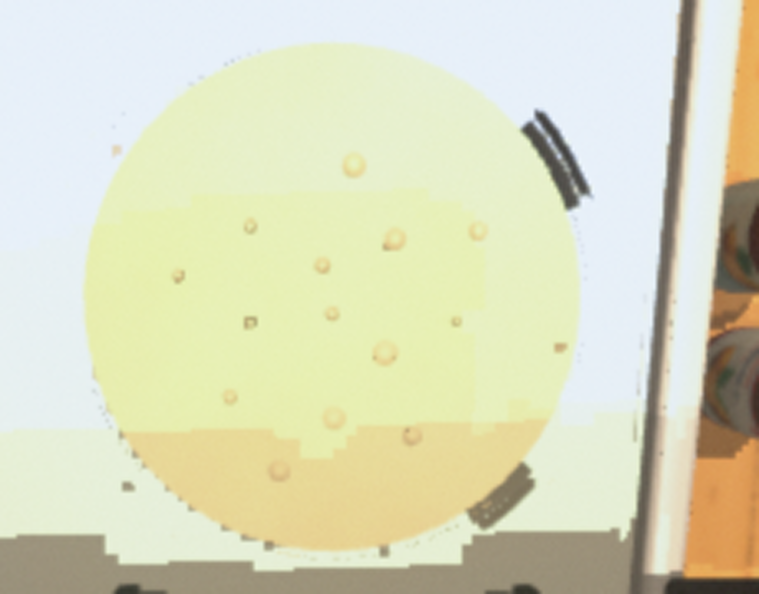

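The dark marks are reflections in the dish's clear lid, so I'll push the cream dish.

```bash
python3 -m pendant '[[0.8,0,-0.1,0,0,0,0.32],[1.6,0,-0.1,0,0,0,0.32],[2.4,0,-0.1,0,0,0,0.32],[3.2,0,-0.1,0,0,0,0.32],[4,0,-0.1,0,0,0,0.32],[4.8,0,-0.1,0,0,0,0.32],[5.6,0,-0.1,0,0,0,0.32],[6.4,0,-0.1,0,0,0,0.32],[7.2,0,-0.1,0,0,0,0.32],[8,0,-0.1,0,0,0,0.32],[8.8,0,-0.1,0,0,0,0.32],[9.6,0,-0.1,0,0,0,0.32],[10.4,0,-0.1,0,0,0,0.32],[11.2,0,-0.1,0,0,0,0.32],[12,0,-0.1,0,0,0,0.32],[12.8,0,-0.1,0,0,0,0.32],[13.5,0,-0.1,0,0,0,0.32],[13.5,0,-0.1,0,0,0,0.32]]'
python3 - <<'E'
from h import *
s=st(); f=bot.grab_frame("wrist"); save(f,"w6")
go(S(-.055,-.258,.154),rot(-1.85),"brown"); 
E
```

```text
time_s: 16.25
position: [0.6154, 0.2255, 0.1545]
tcp_rot: [0.718, 0.696, 0.0, -0.0]
wrist_force: [0.4, -0.4, -0.0]
grip_width: 0.0593
t 16.25 pos [0.6154 0.2255 0.1545] q [ 0.718  0.696  0.    -0.   ] F [ 0.4 -0.4 -0. ] w 0.0593
brown shift cm [-26.41 -11.51   0.06] turn [-0.     0.     0.001]
```

View pics/w6.png

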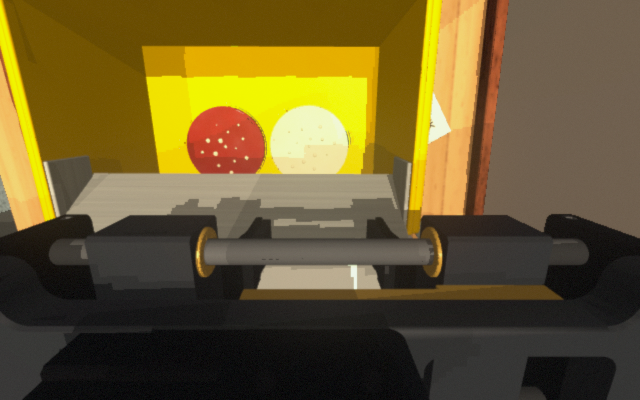

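Red and cream are both in the bin. Next is the brown dish.

```bash
python3 -m pendant '[[0,0,-4,0,0,0,0.32],[-5,-2,-5.5,0,0,0,0.32],[-10,-5,-5.5,0,0,0,0.32],[-15,-8,-5.5,0,0,0,0.32],[-20,-11.5,-5.5,0,0,0,0.32],[-26.4,-11.5,-5.5,0,0,0,0.32],[-26.4,-11.5,-5.5,0,0,0,0.32],[-26.4,-11.5,-5.5,0,0,0,0.32],[-26.4,-11.5,-2,0,0,0,0.32],[-26.4,-11.5,0,0,0,0,0.32],[-26.4,-11.5,0,0,0,0,0.32]]'
python3 - <<'E'
from h import *
s=st(); f=bot.grab_frame("wrist"); save(f,"w7")
go(S(-.055,-.258,.154),rot(-1.85),"brown"); 
E
```

```text
time_s: 17.68
position: [0.4912, -0.034, 0.153]
tcp_rot: [0.717, 0.697, -0.001, -0.001]
wrist_force: [-0.5, 0.2, 0.4]
grip_width: 0.0592
t 17.68 pos [ 0.4912 -0.034   0.153 ] q [ 0.717  0.697 -0.001 -0.001] F [-0.5  0.2  0.4] w 0.0592
brown shift cm [-0.13  0.02  0.03] turn [-0.001  0.     0.003]
```

View pics/w7.png

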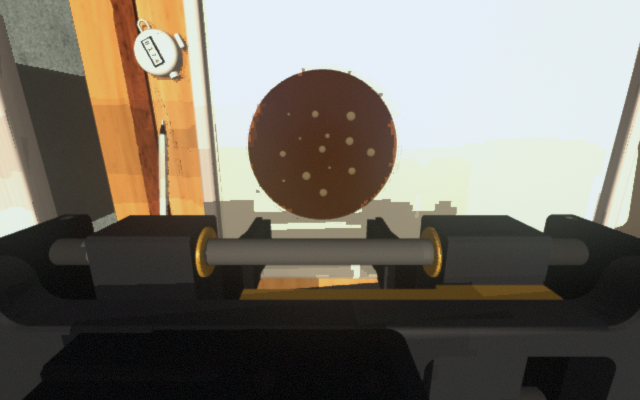

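```bash
python3 -m pendant '[[0.8,0,-0.1,0,0,0,0.32],[1.6,0,-0.1,0,0,0,0.32],[2.4,0,-0.1,0,0,0,0.32],[3.2,0,-0.1,0,0,0,0.32],[4,0,-0.1,0,0,0,0.32],[4.8,0,-0.1,0,0,0,0.32],[5.6,0,-0.1,0,0,0,0.32],[6.4,0,-0.1,0,0,0,0.32],[7.2,0,-0.1,0,0,0,0.32],[8,0,-0.1,0,0,0,0.32],[8.8,0,-0.1,0,0,0,0.32],[9.6,0,-0.1,0,0,0,0.32],[10.4,0,-0.1,0,0,0,0.32],[11.2,0,-0.1,0,0,0,0.32],[12,0,-0.1,0,0,0,0.32],[12.8,0,-0.1,0,0,0,0.32],[13.6,0,-0.1,0,0,0,0.32],[14.4,0,-0.1,0,0,0,0.32]]' && python3 -m pendant '[[0.8,0,0,0,0,0,0.32],[1.6,0,0,0,0,0,0.32],[2.4,0,0,0,0,0,0.32],[3.2,0,0,0,0,0,0.32],[4,0,0,0,0,0,0.32],[4.8,0,0,0,0,0,0.32],[5.6,0,0,0,0,0,0.32],[6.4,0,0,0,0,0,0.32],[7.2,0,0,0,0,0,0.32],[8,0,0,0,0,0,0.32],[8.8,0,0,0,0,0,0.32],[9.6,0,0,0,0,0,0.32],[10.4,0,0,0,0,0,0.32],[11.2,0,0,0,0,0,0.32],[12,0,0,0,0,0,0.32],[12,0,0,0,0,0,0.32]]'
python3 - <<'E'
from h import *
s=st(); f=bot.grab_frame("wrist"); save(f,"w8")
f=bot.grab_frame("top"); save(f,"t8")
E
```

```text
time_s: 19.98
position: [0.4968, 0.1088, 0.1556]
tcp_rot: [0.718, 0.696, 0.0, 0.0]
wrist_force: [0.3, -0.8, 0.4]
grip_width: 0.0594
time_s: 21.98
position: [0.5004, 0.2291, 0.1555]
tcp_rot: [0.718, 0.696, 0.0, -0.0]
wrist_force: [-1.3, -0.0, -0.6]
grip_width: 0.0591
t 21.98 pos [0.5004 0.2291 0.1555] q [ 0.718  0.696  0.    -0.   ] F [-1.3 -0.  -0.6] w 0.0591
```

View pics/w8.png

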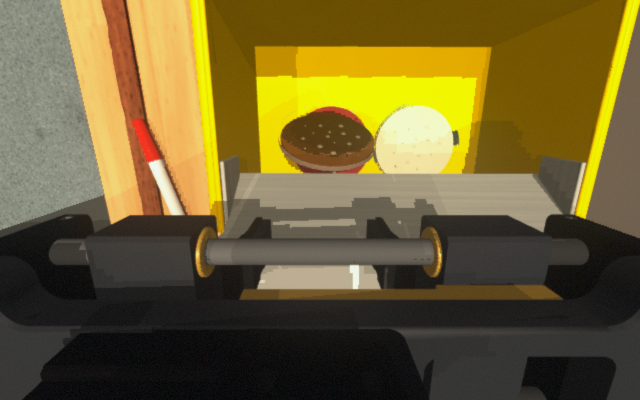

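View pics/t8.png

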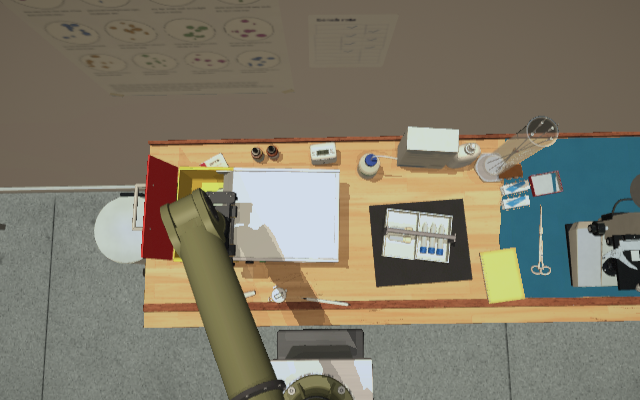

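All three dishes are in the bin, with brown leaning on red. Now I'll go above the caddy.

```bash
python3 - <<'E'
from h import *
go([.4965,-.2993,.20],rot(-7.8),"caddy"); 
E
```

```text
caddy shift cm [-52.72   1.27  -4.43] turn [-0.     0.     0.104]
```

```bash
python3 -m pendant '[[0,0,-5,0,0,0,0.32],[-6,0,-9,0,0,0,0.2],[-12,0,-10,0,0,0,0],[-18,0,-10,0,0,0,0],[-24,0,-10,0,0,0,0],[-30,0.5,-10,0,0,0,0],[-36,0.5,-10,0,0,0,0],[-42,1,-10,0,0,0.104,0],[-48,1.3,-8,0,0,0.104,0],[-52.7,1.3,-4.4,0,0,0.104,0],[-52.7,1.3,-4.4,0,0,0.104,0],[-52.7,1.3,-4.4,0,0,0.104,0.35],[-52.7,1.3,-4.4,0,0,0.104,0.35],[-52.7,1.3,-4.4,0,0,0.104,0.35]]'
python3 - <<'E'
from h import *
s=st(); print(np.round(s["joints"],2)); f=bot.grab_frame("wrist"); save(f,"w9")
P,uv=cloud(f)
h=(P[:,2]>.08)&(P[:,2]<.105)&(P[:,0]<.6)&(P[:,0]>.4)&(P[:,1]<-.15)&(P[:,1]>-.45)
r=cv2.minAreaRect((P[h][:,:2]*1000).astype(np.float32)); print(r, np.percentile(P[h][:,2],[5,50,90]))
f=bot.grab_frame("scene"); save(f,"s9")
for n,f in (("scene",f),("top",bot.grab_frame("top"))):
    P,uv=cloud(f)
    h=(P[:,2]>.08)&(P[:,2]<.098)&(P[:,0]<.6)&(P[:,0]>.4)&(P[:,1]<-.15)&(P[:,1]>-.45)
    print(n,cv2.minAreaRect((P[h][:,:2]*1000).astype(np.float32)))
go([.4965,-.2993,.066],rot(-7.8),"caddy"); 
E
```

```text
time_s: 23.82
position: [0.4977, -0.2977, 0.2005]
tcp_rot: [0.753, 0.658, 0.001, 0.0]
wrist_force: [-0.2, -0.4, -0.1]
grip_width: 0.0646
t 23.82 pos [ 0.4977 -0.2977  0.2005] q [0.753 0.658 0.001 0.   ] F [-0.2 -0.4 -0.1] w 0.0646
[-0.12  0.21  0.71  1.69 -0.14  1.29  0.48]
((497.86322021484375, -298.28643798828125), (192.2216033935547, 23.285568237304688), 82.41254425048828) [0.09089206 0.09384835 0.09503796]
scene ((496.2492370605469, -299.0040283203125), (193.9765167236328, 25.066003799438477), 82.41755676269531)
top ((504.6937561035156, -255.51666259765625), (104.97373962402344, 19.9541072845459), 85.02079772949219)
caddy shift cm [-0.11 -0.07 13.41] turn [ 0.001 -0.     0.001]
```

View pics/w9.png

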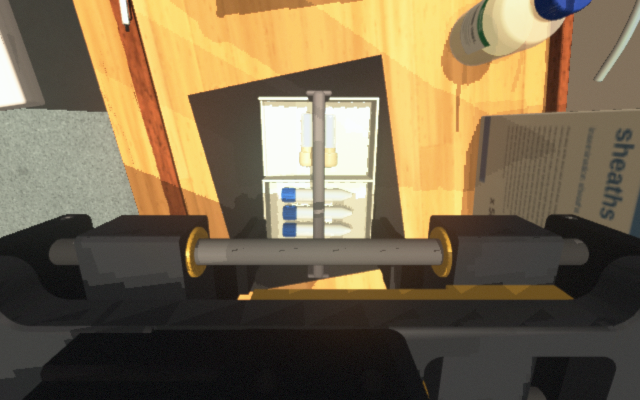

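View pics/s9.png

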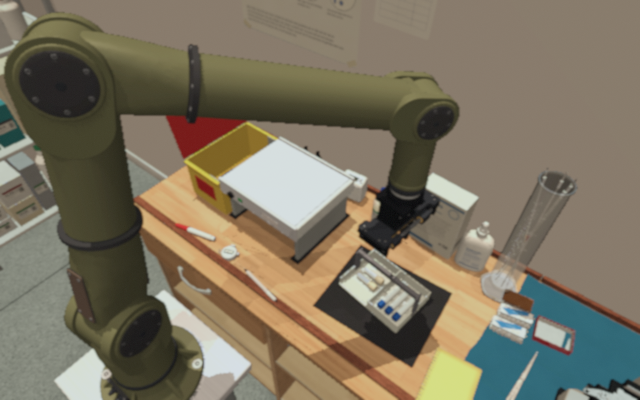

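```bash
python3 - <<'E'
from h import *
f=bot.grab_frame("wrist"); i=f["image"][80:290,230:410,::-1]; cv2.imwrite("pics/z9.png",cv2.resize(i,None,fx=3,fy=2.8,interpolation=cv2.INTER_CUBIC))
P,uv=cloud(f); c=np.array([.4973,-.2986]); a=np.radians(-7.6); X=np.array([np.cos(a),np.sin(a)]); Y=np.array([-np.sin(a),np.cos(a)])
x=(P[:,:2]-c)@X; y=(P[:,:2]-c)@Y
for y0,y1 in ((.02,.085),(-.045,-.01)):
  for lo in range(-80,80,8):
    m=(y>y0)&(y<y1)&(x*1000>lo)&(x*1000<=lo+8)
    if m.sum(): print(y0,lo,m.sum(),np.percentile(P[m][:,2]*1000,[10,50,90]).round(0))
E
```

```text
0.02 -80 3577 [272. 287. 294.]
0.02 -72 3409 [287. 307. 313.]
0.02 -64 4140 [278. 295. 313.]
0.02 -56 4722 [279. 295. 316.]
0.02 -48 5795 [284. 306. 321.]
0.02 -40 6455 [281. 295. 321.]
0.02 -32 4172 [285. 312. 322.]
0.02 -24 3977 [285. 311. 321.]
0.02 -16 3735 [284. 308. 320.]
0.02 -8 3891 [ 95. 308. 320.]
0.02 0 3871 [ 95. 308. 320.]
0.02 8 3730 [285. 309. 320.]
0.02 16 3115 [ 25. 306. 314.]
0.02 24 3186 [  7. 306. 313.]
0.02 32 5308 [279. 294. 313.]
0.02 40 4617 [280. 295. 313.]
0.02 48 4621 [280. 295. 313.]
0.02 56 4111 [279. 300. 313.]
0.02 64 3698 [ 36. 307. 313.]
0.02 72 3583 [274. 288. 295.]
-0.045 -80 115 [2. 2. 3.]
-0.045 -72 173 [10. 31. 37.]
-0.045 -64 171 [5. 5. 7.]
-0.045 -56 144 [5. 5. 7.]
-0.045 -48 155 [ 5. 20. 23.]
-0.045 -40 185 [ 6. 20. 23.]
-0.045 -32 192 [ 6. 19. 23.]
-0.045 -24 181 [ 5. 19. 23.]
-0.045 -16 194 [ 5. 20. 23.]
-0.045 -8 188 [91. 94. 95.]
-0.045 0 195 [92. 94. 95.]
-0.045 8 187 [ 5. 20. 23.]
-0.045 16 188 [ 5. 19. 23.]
-0.045 24 184 [ 5. 19. 23.]
-0.045 32 618 [  6. 294. 295.]
-0.045 40 626 [  6. 294. 295.]
-0.045 48 610 [  5. 294. 295.]
-0.045 56 496 [  5. 294. 295.]
-0.045 64 264 [  9.  35. 286.]
-0.045 72 1701 [277. 284. 289.]
```

View pics/z9.png

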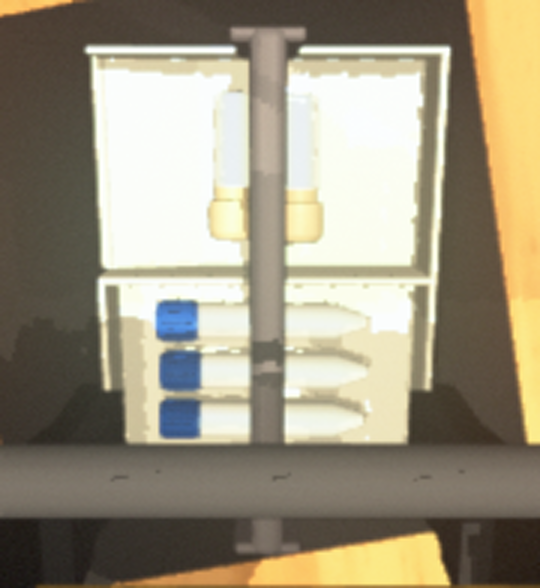

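There are two vials (caps at 310,155) and three tubes, and the vial bay is open towards the robot. I'll grasp the handle.

```bash
python3 -m pendant '[[-0.07,-0.04,4,0,0,0,0.35],[-0.07,-0.04,8,0,0,0,0.35],[-0.07,-0.04,11,0,0,0,0.35],[-0.07,-0.04,13.4,0,0,0,0.35],[-0.07,-0.04,13.4,0,0,0,0.35],[-0.07,-0.04,13.4,0,0,0,1],[-0.07,-0.04,13.4,0,0,0,1],[-0.07,-0.04,13.4,0,0,0,1],[-0.07,-0.04,13.4,0,0,0,1],[-0.07,-0.04,13.4,0,0,0,1],[-0.07,-0.04,13.4,0,0,0,1],[-0.07,-0.04,13.4,0,0,0,1],[-0.07,-0.04,13.4,0,0,0,1]]' 45
python3 -m pendant '[[0,0,-1,0,0,0,1],[0,0,-2,0,0,0,1],[0,0,-3,0,0,0,1],[0,0,-4,0,0,0,1],[0,0,-4,0,0,0,1]]'
python3 - <<'E'
from h import *
s=st(); print(np.round(s["joints"],2)); f=bot.grab_frame("scene"); save(f,"s10")
E
```

```text
time_s: 25.65
position: [0.4967, -0.2996, 0.0657]
tcp_rot: [0.753, 0.657, 0.0, 0.0]
wrist_force: [0.6, -0.5, 0.3]
grip_width: 0.0115
time_s: 26.28
position: [0.497, -0.3, 0.1067]
tcp_rot: [0.753, 0.657, 0.001, 0.001]
wrist_force: [-0.7, 0.8, -4.3]
grip_width: 0.0113
t 26.27 pos [ 0.497  -0.3     0.1067] q [0.753 0.657 0.001 0.001] F [-0.7  0.8 -4.3] w 0.0113
[-0.09  0.3   0.69  1.79 -0.21  1.12  0.54]
```

View pics/s10.png

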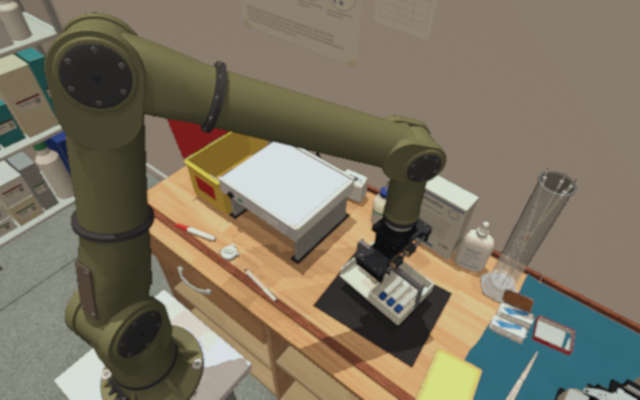

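```bash
python3 -m pendant '[[0,0,-1.5,0,0,0,1],[0,0,-3.5,0,0,0,1],[0,0,-6,0,0,0,1],[0,0,-8.5,0,0,0,1],[0,0,-11,0,0,0,1],[0,0,-13.5,0,0,0,1],[0,0,-16,0,0,0,1],[0,0,-17.5,0,0,0,1],[0,0,-18,0,0,0,1],[0,0,-18,0,0,0,1]]'
python3 - <<'E'
from h import *
s=st(); f=bot.grab_frame("wrist"); save(f,"w11")
go(S(.055,.035,.285),rot(-1.85),"prepour")
E
```

```text
time_s: 27.58
position: [0.4961, -0.2995, 0.2854]
tcp_rot: [0.754, 0.657, 0.0, -0.0]
wrist_force: [0.1, 0.5, -5.0]
grip_width: 0.0117
t 27.57 pos [ 0.4961 -0.2995  0.2854] q [ 0.754  0.657  0.    -0.   ] F [ 0.1  0.5 -5. ] w 0.0117
prepour shift cm [56.36  3.96 -0.  ] turn [-0.001 -0.    -0.104]
```

View pics/w11.png

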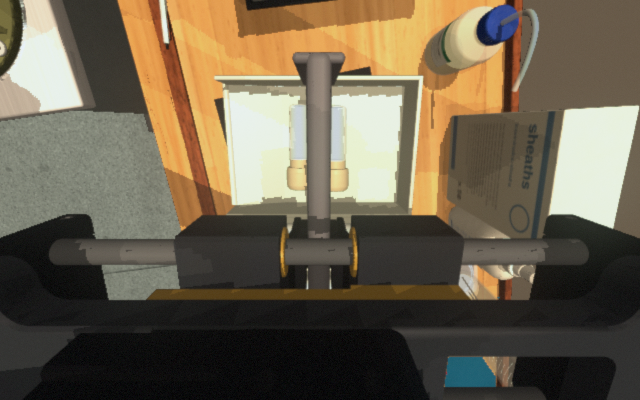

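```bash
python3 -m pendant '[[0.7,0,0,0,0,0,1],[2,0,0,0,0,0,1],[4,0,0,0,0,0,1],[6.5,0.2,0,0,0,0,1],[9.5,0.4,0,0,0,0,1],[12.5,0.6,0,0,0,0,1],[15.5,0.8,0,0,0,-0.01,1],[18.5,1,0,0,0,-0.02,1],[21.5,1.3,0,0,0,-0.03,1],[24.5,1.6,0,0,0,-0.04,1],[27.5,1.9,0,0,0,-0.05,1],[30.5,2.2,0,0,0,-0.06,1],[33.5,2.5,0,0,0,-0.07,1],[36.5,2.8,0,0,0,-0.08,1],[39.5,3.1,0,0,0,-0.09,1],[42.5,3.4,0,0,0,-0.1,1],[45.5,3.6,0,0,0,-0.104,1],[48,3.8,0,0,0,-0.104,1],[50,3.9,0,0,0,-0.104,1],[50,3.9,0,0,0,-0.104,1]]'
python3 - <<'E'
from h import *
s=st(); print(np.round(s["joints"],2)); f=bot.grab_frame("wrist"); save(f,"w12")
go(S(.055,.035,.285),rot(-1.85),"prepour")
E
```

```text
time_s: 30.12
position: [0.6025, 0.1928, 0.2851]
tcp_rot: [0.717, 0.697, -0.0, -0.0]
wrist_force: [-0.1, -0.5, -4.4]
grip_width: 0.0112
t 30.12 pos [0.6025 0.1928 0.2851] q [ 0.717  0.697 -0.    -0.   ] F [-0.1 -0.5 -4.4] w 0.0112
[-0.64  0.27  0.36  1.41 -0.09  1.48 -0.31]
prepour shift cm [6.34 0.7  0.02] turn [-0.     0.001  0.001]
```

View pics/w12.png

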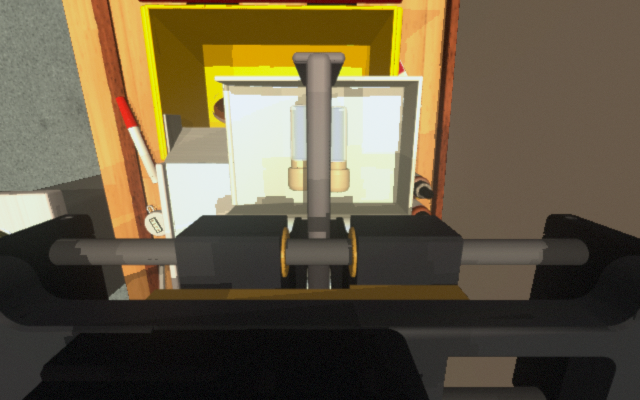

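```bash
python3 -m pendant '[[1,0,0,0,0,0,1],[2.5,0.1,0,0,0,0,1],[4,0.2,0,0,0,0,1],[5.3,0.3,0,0,0,0,1],[6.3,0.3,0,0,0,0,1],[6.3,0.3,0,0,0,0,1],[6.3,0.3,0,-0.07,0,0,1],[6.3,0.3,0,-0.14,0,0,1],[6.3,0.3,0,-0.2,0,0,1],[6.3,0.3,0,-0.2,0,0,1]]'
python3 - <<'E'
from h import *
s=st(); print(np.round(s["joints"],2)); f=bot.grab_frame("wrist"); save(f,"w13");f=bot.grab_frame("scene"); save(f,"s13")
E
```

```text
time_s: 31.42
position: [0.6065, 0.2531, 0.2859]
tcp_rot: [0.715, 0.692, 0.069, 0.071]
wrist_force: [-0.3, 0.8, -3.9]
grip_width: 0.0118
t 31.43 pos [0.6065 0.2531 0.2859] q [0.715 0.692 0.069 0.071] F [-0.3  0.8 -3.9] w 0.0118
[-0.78  0.18  0.33  1.53  0.04  1.27 -0.5 ]
```

View pics/w13.png

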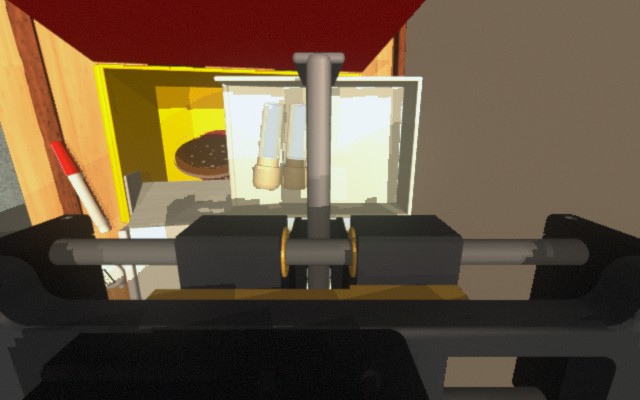

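View pics/s13.png

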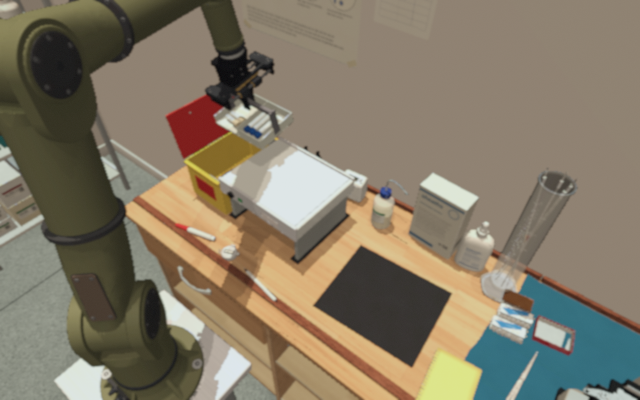

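The vials have rolled to the ramp and the lip is over the mouth. I'll tip gradually.

```bash
python3 -m pendant '[[0,0,0,-0.04,0,0,1],[0,0,0,-0.08,0,0,1],[0,0,0,-0.12,0,0,1],[0,0,0,-0.16,0,0,1],[0,0,0,-0.2,0,0,1],[0,0,0,-0.24,0,0,1],[0,0,0,-0.28,0,0,1],[0,0,0,-0.32,0,0,1],[0,0,0,-0.36,0,0,1],[0,0,0,-0.4,0,0,1],[0,0,0,-0.4,0,0,1],[0,0,0,-0.4,0,0,1]]'
python3 - <<'E'
from h import *
s=st(); print(np.round(s["joints"],2)); f=bot.grab_frame("wrist"); save(f,"w14");f=bot.grab_frame("scene"); save(f,"s14")
E
```

```text
time_s: 33.02
position: [0.6083, 0.2528, 0.2857]
tcp_rot: [0.687, 0.664, 0.205, 0.212]
wrist_force: [0.1, -0.6, -4.6]
grip_width: 0.0111
t 33.02 pos [0.6083 0.2528 0.2857] q [0.687 0.664 0.205 0.212] F [ 0.1 -0.6 -4.6] w 0.0111
[-0.89 -0.05  0.25  1.87  0.49  0.89 -0.9 ]
```

View pics/w14.png

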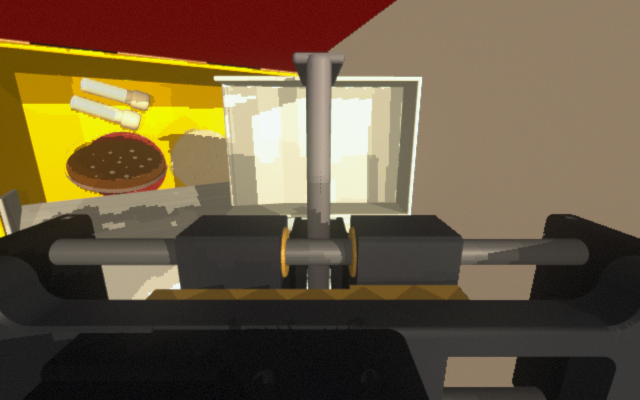

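View pics/s14.png

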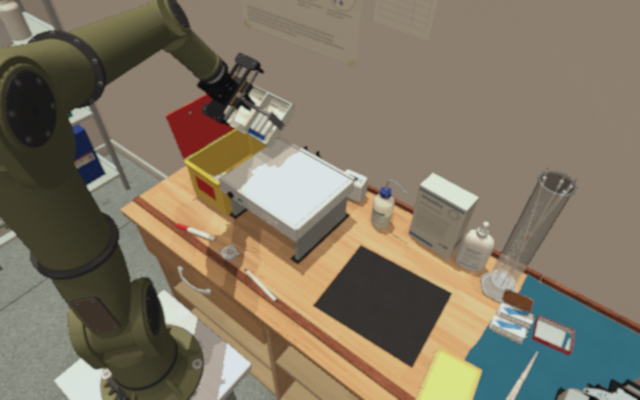

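Both vials lie in the bin (105,105), the bay is empty and the tubes are still in place. I'll level the caddy and carry it back.

```bash
python3 -m pendant '[[0,0,0,0.06,0,0,1],[0,0,0,0.14,0,0,1],[0,0,0,0.22,0,0,1],[0,0,0,0.3,0,0,1],[0,0,0,0.38,0,0,1],[0,0,0,0.46,0,0,1],[0,0,0,0.54,0,0,1],[0,0,0,0.6,0,0,1],[0,0,0,0.6,0,0,1],[0,0,0,0.6,0,0,1]]'
python3 - <<'E'
from h import *
s=st(); print(np.round(s["joints"],2)); f=bot.grab_frame("top"); save(f,"t15")
go([.488,-.305,.285],rot(-1.85),"premat")
E
```

```text
time_s: 34.38
position: [0.6079, 0.2535, 0.2856]
tcp_rot: [0.718, 0.696, 0.0, 0.001]
wrist_force: [0.1, -0.0, -4.2]
grip_width: 0.0113
t 34.38 pos [0.6079 0.2535 0.2856] q [0.718 0.696 0.    0.001] F [ 0.1 -0.  -4.2] w 0.0113
[-0.71  0.33  0.36  1.34 -0.11  1.49 -0.39]
premat shift cm [-5.622e+01 -1.021e+01  5.000e-02] turn [ 0.001 -0.     0.001]
```

View pics/t15.png

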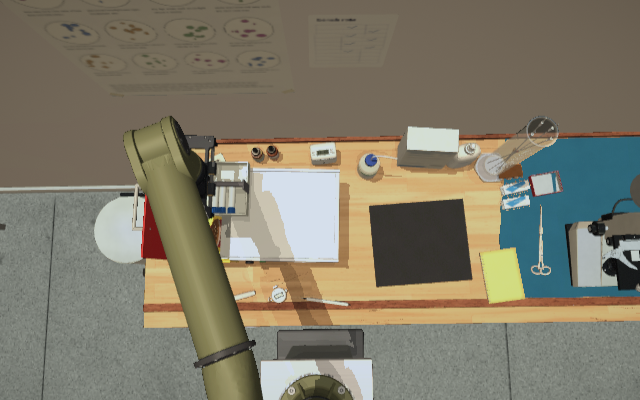

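```bash
python3 -m pendant '[[-0.7,-0.2,0,0,0,0,1],[-2,-0.6,0,0,0,0,1],[-4,-1.2,0,0,0,0,1],[-6.5,-2,0,0,0,0,1],[-9.5,-3,0,0,0,0,1],[-12.5,-4,0,0,0,0,1],[-15.5,-5,0,0,0,0,1],[-18.5,-6,0,0,0,0,1],[-21.5,-7,0,0,0,0,1],[-24.5,-8,0,0,0,0,1],[-27.5,-9,0,0,0,0,1],[-30.5,-9.7,0,0,0,0,1],[-33.5,-10.2,0,0,0,0,1],[-36.5,-10.2,0,0,0,0,1],[-39.5,-10.2,0,0,0,0,1],[-42.5,-10.2,0,0,0,0,1],[-45.5,-10.2,0,0,0,0,1],[-48.5,-10.2,0,0,0,0,1],[-51,-10.2,0,0,0,0,1],[-51,-10.2,0,0,0,0,1]]'
python3 -m pendant '[[-1.5,0,0,0,0,0,1],[-3.5,0,0,0,0,0,1],[-5.2,0,0,0,0,0,1],[-5.2,0,0,0,0,0,1],[-5.2,0,2,0,0,0,1],[-5.2,0,5,0,0,0,1],[-5.2,0,8,0,0,0,1],[-5.2,0,11,0,0,0,1],[-5.2,0,14,0,0,0,1],[-5.2,0,17,0,0,0,1],[-5.2,0,19,0,0,0,1],[-5.2,0,20,0,0,0,1],[-5.2,0,20,0,0,0,1]]'
python3 - <<'E'
from h import *
s=st(); f=bot.grab_frame("wrist"); save(f,"w16"); f=bot.grab_frame("scene"); save(f,"s16")
E
```

```text
time_s: 36.92
position: [0.487, -0.2568, 0.2858]
tcp_rot: [0.721, 0.693, -0.0, 0.0]
wrist_force: [-0.5, -0.0, -4.6]
grip_width: 0.0115
time_s: 38.55
position: [0.4879, -0.3047, 0.0854]
tcp_rot: [0.718, 0.696, -0.0, -0.0]
wrist_force: [-0.1, -0.8, -3.6]
grip_width: 0.0112
t 38.55 pos [ 0.4879 -0.3047  0.0854] q [ 0.718  0.696 -0.    -0.   ] F [-0.1 -0.8 -3.6] w 0.0112
```

View pics/w16.png

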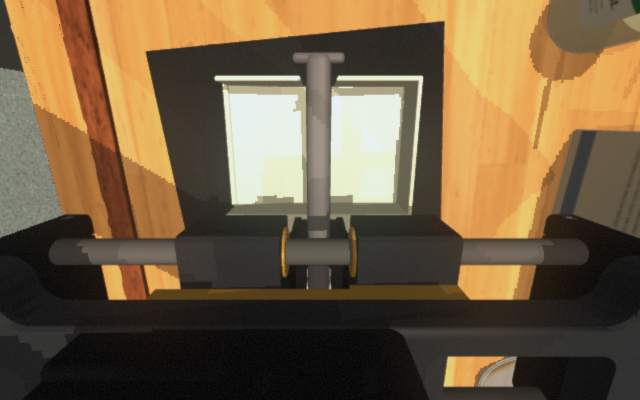

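View pics/s16.png

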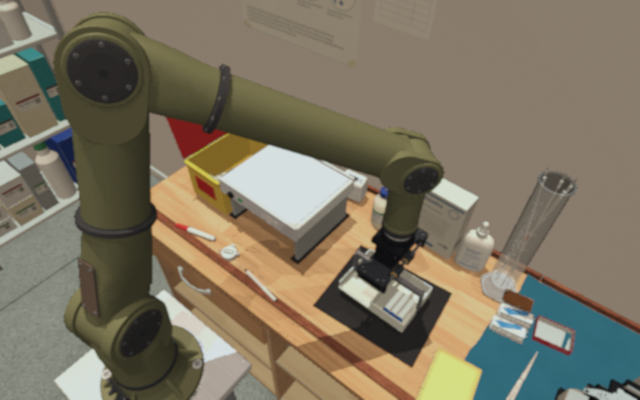

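```bash
python3 -m pendant '[[0,0,0.6,0,0,0,1],[0,0,1.1,0,0,0,1],[0,0,1.5,0,0,0,1],[0,0,1.75,0,0,0,1],[0,0,1.9,0,0,0,1],[0,0,1.9,0,0,0,1]]'
python3 -m pendant '[[0,0,0.1,0,0,0,1],[0,0,0.1,0,0,0,1]]'
```

```text
time_s: 39.4
position: [0.4878, -0.305, 0.0665]
tcp_rot: [0.718, 0.696, 0.0, -0.0]
wrist_force: [-0.5, 0.9, -3.8]
grip_width: 0.0113
time_s: 39.65
position: [0.488, -0.3053, 0.0659]
tcp_rot: [0.718, 0.696, 0.0, 0.0]
wrist_force: [0.0, 0.1, -2.7]
grip_width: 0.0113
```

```bash
python3 -m pendant '[[0,0,0.1,0,0,0,1],[0,0,0.15,0,0,0,1],[0,0,0.15,0,0,0,1]]'
python3 -m pendant '[[0,0,0,0,0,0,0.9],[0,0,0,0,0,0,0.75],[0,0,0,0,0,0,0.6],[0,0,0,0,0,0,0.4],[0,0,0,0,0,0,0.35],[0,0,0,0,0,0,0.35],[0,0,-3,0,0,0,0.35],[0,0,-7,0,0,0,0.35],[0,0,-12,0,0,0,0.35],[0,0,-17,0,0,0,0.35],[0,0,-22,0,0,0,0.35],[0,0,-22,0,0,0,0.35]]'
python3 - <<'E'
from h import *
s=st(); print(np.round(s["joints"],2)); f=bot.grab_frame("wrist"); save(f,"w17"); f=bot.grab_frame("scene"); save(f,"s17")
E
```

```text
time_s: 40.02
position: [0.488, -0.3053, 0.0658]
tcp_rot: [0.718, 0.696, 0.001, 0.0]
wrist_force: [-3.6, 1.6, 8.9]
grip_width: 0.0112
time_s: 41.52
position: [0.4895, -0.3066, 0.2884]
tcp_rot: [0.718, 0.696, 0.002, 0.004]
wrist_force: [-0.1, -0.4, 0.0]
grip_width: 0.0566
t 41.52 pos [ 0.4895 -0.3066  0.2884] q [0.718 0.696 0.002 0.004] F [-0.1 -0.4  0. ] w 0.0566
[-0.2   0.16  0.82  1.57 -0.12  1.46  0.59]
```

View pics/w17.png

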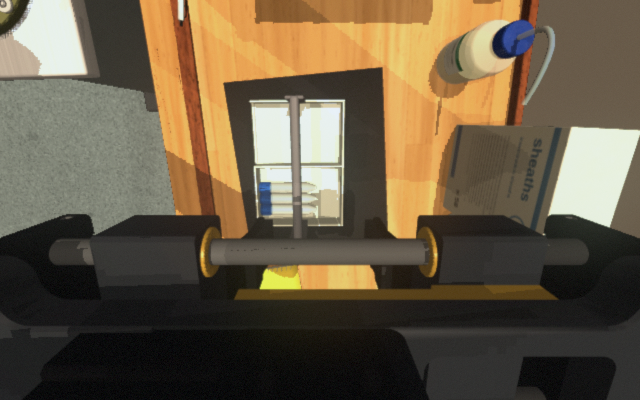

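View pics/s17.png

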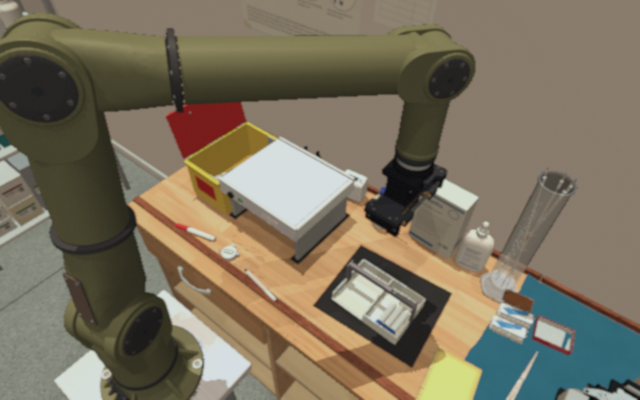

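The caddy is upright with all three tubes in it, but it looks shifted left of the tool. I'll measure it.

```bash
python3 - <<'E'
from h import *
for nm in ("scene","wrist"):
    f=bot.grab_frame(nm)
    P,uv=cloud(f); I=f["image"][uv[:,1],uv[:,0]].astype(int)
    m=(P[:,0]>0.33)&(P[:,0]<0.62)&(P[:,1]<-.15)&(P[:,1]>-.5)
    for n,mm in (("mat",m&(P[:,2]<.01)&(I.max(1)<60)),("wall",m&(P[:,2]>.028)&(P[:,2]<.05)),("handle",m&(P[:,2]>.082)&(P[:,2]<.1))):
        r=cv2.minAreaRect((P[mm][:,:2]*1000).astype(np.float32)); print(nm,n,np.round(r[0],1),np.round(r[1],1),round(r[2],1),np.median(P[mm][:,2]).round(4),cv2.boxPoints(r).round(0).tolist())
st()
go(S(.002,.30,.33),rot(88.15),"to lid")
E
```

```text
scene mat [ 478.6 -311.6] [234.1 272.8] 3.1 0.0021 [[354.0, -182.0], [369.0, -454.0], [603.0, -442.0], [588.0, -169.0]]
scene wall [ 460.6 -304.3] [194. 139.] 89.1 0.0348 [[390.0, -400.0], [529.0, -402.0], [532.0, -208.0], [393.0, -206.0]]
scene handle [ 459.5 -304.8] [192.   23.4] 88.1 0.0922 [[445.0, -400.0], [468.0, -401.0], [474.0, -209.0], [451.0, -208.0]]
wrist mat [ 479.3 -303.9] [234.6 264. ] 3.1 0.0026 [[355.0, -178.0], [369.0, -442.0], [604.0, -429.0], [589.0, -166.0]]
wrist wall [ 461.7 -303.8] [188.2 135.2] 88.2 0.036 [[391.0, -396.0], [526.0, -400.0], [532.0, -212.0], [397.0, -208.0]]
wrist handle [ 461.2 -299. ] [182.9  22.9] 88.4 0.0938 [[447.0, -390.0], [470.0, -391.0], [475.0, -208.0], [452.0, -207.0]]
t 41.73 pos [ 0.4872 -0.3045  0.2826] q [ 0.718  0.696 -0.    -0.001] F [ 0.   0.2 -0.2] w 0.0567
to lid shift cm [82.7   5.35 -4.66] turn [-1.00e-03 -3.00e-03 -1.57e+00]
```

The caddy was knocked about 27 mm towards the robot, but it is still upright and fully on the mat, with about 24 mm of margin. So I'll leave it and go to close the lid.

```bash
python3 - <<'E'
from h import *
go([.5611,.4435,.34],rot(88.15),"above handle")
f=bot.grab_frame("top"); P,uv=cloud(f)
I=f["image"][uv[:,1],uv[:,0]].astype(int)
m=(P[:,0]>.48)&(P[:,0]<.64)&(P[:,1]>.42)&(P[:,1]<.47)&(P[:,2]>.2)&(P[:,2]<.3)
print(m.sum(),P[m].min(0),P[m].max(0),np.median(P[m],0))
red=(I[:,0]>90)&(I[:,1]<50)&(P[:,1]>.3)&(P[:,2]>.13); print(P[red].min(0),P[red].max(0))
q=P[red]; A=np.c_[q[:,2],np.ones(len(q))]; print(np.linalg.lstsq(A,q[:,1],rcond=None)[0])
E
```

```text
above handle shift cm [75.    4.99 -5.67] turn [-1.00e-03 -3.00e-03 -1.57e+00]
240 [0.5033003  0.42029308 0.23660264] [0.6215272  0.44919204 0.25705872] [0.5599529  0.44047557 0.24681649]
[0.43491426 0.36868791 0.13396557] [0.68775305 0.41371275 0.28089574]
[0.21726467 0.34356171]
```

```bash
python3 -m pendant '[[0,0,-4,0,0,0,0.75],[6,0,-5.7,0,0,0,0.75],[12,0.5,-5.7,0,0,-0.15,0.75],[18,1,-5.7,0,0,-0.33,0.75],[24,1.5,-5.7,0,0,-0.51,0.75],[30,2,-5.7,0,0,-0.69,0.75],[36,2.5,-5.7,0,0,-0.87,0.75],[42,3,-5.7,0,0,-1.05,0.75],[48,3.5,-5.7,0,0,-1.23,0.75],[54,4,-5.7,0,0,-1.4,0.75],[60,4.5,-5.7,0,0,-1.57,0.75],[66,5,-5.7,0,0,-1.57,0.75],[72,5,-5.7,0,0,-1.57,0.75],[75,5,-5.7,0,0,-1.57,0.75],[75,5,-5.7,0,0,-1.57,0.75],[75,5,-5.7,0,0,-1.57,0.75],[75,5,-5.7,0,0,-1.57,0.75]]'
python3 - <<'E'
from h import *
s=st(); print(np.round(s["joints"],2)); f=bot.grab_frame("wrist"); save(f,"w18"); 
P,uv=cloud(f)
m=(P[:,0]>.49)&(P[:,0]<.63)&(P[:,1]>.42)&(P[:,1]<.47)&(P[:,2]>.235)&(P[:,2]<.27)
print(m.sum(),P[m].min(0),P[m].max(0),np.median(P[m],0))
go([.5611,.4435,.2252],rot(88.15),"grasp")
E
```

```text
time_s: 43.9
position: [0.5626, 0.4409, 0.3414]
tcp_rot: [0.018, 1.0, -0.0, 0.0]
wrist_force: [-0.1, -0.5, 0.0]
grip_width: 0.0216
t 43.9 pos [0.5626 0.4409 0.3414] q [ 0.018  1.    -0.     0.   ] F [-0.1 -0.5  0. ] w 0.0216
[-0.87  0.45  0.26  1.06 -0.11  1.65  0.9 ]
1405 [0.50203725 0.42000734 0.24403162] [0.60635006 0.45012531 0.25610615] [0.53769386 0.44264896 0.24960189]
grasp shift cm [ 0.15  0.23 11.65] turn [ 0.     0.001 -0.003]
```

View pics/w18.png

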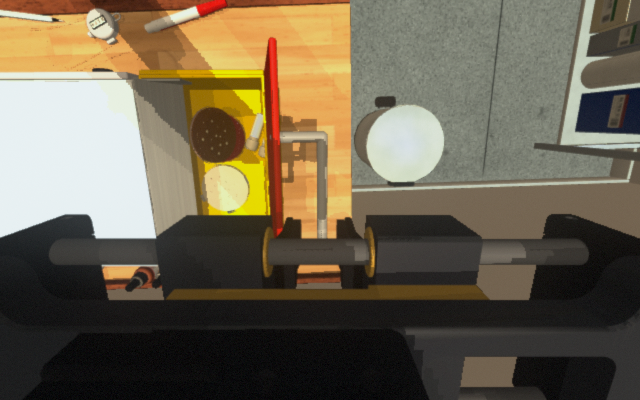

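```bash
python3 -m pendant '[[0.1,0.25,3,0,0,0,0.75],[0.1,0.25,6,0,0,0,0.75],[0.1,0.25,8.5,0,0,0,0.75],[0.1,0.25,10.5,0,0,0,0.75],[0.1,0.25,11.6,0,0,0,0.75],[0.1,0.25,11.6,0,0,0,0.75],[0.1,0.25,11.6,0,0,0,1],[0.1,0.25,11.6,0,0,0,1],[0.1,0.25,11.6,0,0,0,1],[0.1,0.25,11.6,0,0,0,1],[0.1,0.25,11.6,0,0,0,1]]' 15
python3 - <<'E'
from h import *
s=st(); H=S(0,.155,.137); g=np.array(s["position"])+[0,0,.019]; dy=(g-H)@SY; dz=g[2]-.137
b0=np.arctan2(dz,-dy); r=np.hypot(dy,dz); print("r",r,"lid",b0-np.arctan2(46,120))
r=.1285; a0=1.783
f=lambda a:(-r*np.cos(a+.3661),r*np.sin(a+.3661))
for a in np.linspace(a0,0,19): print(round(a,2),round((f(a)[0]-f(a0)[0])*100,2),round(-(f(a)[1]-f(a0)[1])*100,2))
E
```

```text
time_s: 45.32
position: [0.5613, 0.4457, 0.2257]
tcp_rot: [0.016, 1.0, 0.0, 0.001]
wrist_force: [1.0, -0.1, 1.4]
grip_width: 0.0093
t 45.33 pos [0.5613 0.4457 0.2257] q [0.016 1.    0.    0.001] F [ 1.  -0.1  1.4] w 0.0093
r 0.1286112183134068 lid 1.7830412774782298
1.78 0.0 -0.0
1.68 -1.1 -0.64
1.58 -2.26 -1.17
1.49 -3.46 -1.59
1.39 -4.7 -1.88
1.29 -5.96 -2.05
1.19 -7.23 -2.09
1.09 -8.5 -2.0
0.99 -9.75 -1.8
0.89 -10.98 -1.46
0.79 -12.17 -1.01
0.69 -13.31 -0.45
0.59 -14.39 0.23
0.5 -15.39 1.01
0.4 -16.32 1.89
0.3 -17.15 2.85
0.2 -17.88 3.89
0.1 -18.51 5.0
0.0 -19.02 6.16
```

```bash
python3 -m pendant '[[0,-1.1,-0.64,0,0,0,1],[0,-2.26,-1.17,0,0,0,1],[0,-3.46,-1.59,0,0,0,1],[0,-4.7,-1.88,0,0,0,1],[0,-5.96,-2.05,0,0,0,1],[0,-7.23,-2.09,0,0,0,1],[0,-8.5,-2,0,0,0,1],[0,-9.75,-1.8,0,0,0,1],[0,-10.98,-1.46,0,0,0,1],[0,-12.17,-1.01,0,0,0,1],[0,-12.17,-1.01,0,0,0,1]]'
python3 - <<'E'
from h import *
s=st(); f=bot.grab_frame("scene"); save(f,"s19")
E
```

```text
time_s: 46.7
position: [0.5566, 0.3213, 0.2337]
tcp_rot: [0.017, 1.0, -0.002, -0.001]
wrist_force: [3.4, -1.4, -0.6]
grip_width: 0.009
t 46.7 pos [0.5566 0.3213 0.2337] q [ 0.017  1.    -0.002 -0.001] F [ 3.4 -1.4 -0.6] w 0.009
```

View pics/s19.png

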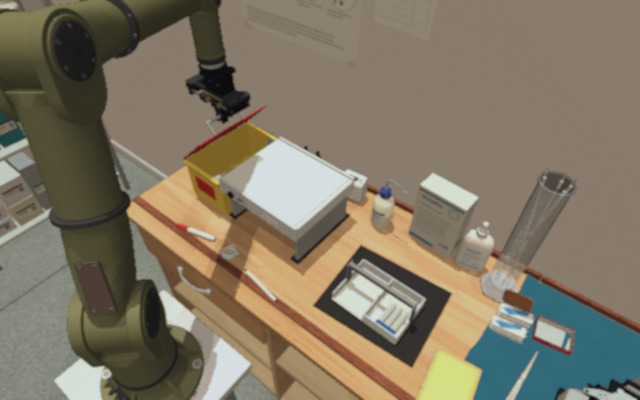

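```bash
python3 -m pendant '[[0,-1.14,0.56,0,0,0,1],[0,-2.22,1.24,0,0,0,1],[0,-3.22,2.02,0,0,0,1],[0,-4.15,2.9,0,0,0,1],[0,-4.98,3.86,0,0,0,1],[0,-5.71,4.9,0,0,0,1],[0,-6.34,6.01,0,0,0,1],[0,-6.7,6.7,0,0,0,1],[0,-6.85,7.17,0,0,0,1],[0,-6.85,7.17,0,0,0,1]]'
python3 - <<'E'
from h import *
s=st(); H=S(0,.155,.137); g=np.array(s["position"])+[0,0,.019]; dy=(g-H)@SY; dz=g[2]-.137
print("lid",np.arctan2(dz,-dy)-.3661)
E
```

```text
time_s: 48.0
position: [0.5541, 0.2551, 0.1628]
tcp_rot: [0.016, 1.0, -0.0, -0.001]
wrist_force: [1.9, 2.4, -3.0]
grip_width: 0.0089
t 48.0 pos [0.5541 0.2551 0.1628] q [ 0.016  1.    -0.    -0.001] F [ 1.9  2.4 -3. ] w 0.0089
lid -0.010177043199503355
```

```bash
python3 -m pendant '[[0,0,0.2,0,0,0,1],[0,0,0.4,0,0,0,1],[0,0,0.4,0,0,0,1]]'
python3 -m pendant '[[0,0,-0.4,0,0,0,0.9],[0,0,-0.4,0,0,0,0.7],[0,0,-0.4,0,0,0,0.6],[0,0,-0.4,0,0,0,0.5],[0,0,-3,0,0,0,0.5],[0,0,-7,0,0,0,0.5],[0,0,-12,0,0,0,0.5],[0,0,-16,0,0,0,0.5],[0,0,-16,0,0,0,0.5]]'
python3 - <<'E'
from h import *
st(); f=bot.grab_frame("wrist"); save(f,"w20")
for nm in ("wrist","scene"):
    f=bot.grab_frame(nm); P,uv=cloud(f); I=f["image"][uv[:,1],uv[:,0]].astype(int)
    red=(I[:,0]>110)&(I[:,1]<70)&(I[:,2]<70)&(P[:,1]>.22)&(P[:,2]>.13)&(P[:,2]<.165)&(P[:,0]>.42)&(P[:,0]<.7)&(P[:,1]<.4)
    q=P[red]; A=np.c_[q[:,:2],np.ones(len(q))]; print(nm,red.sum(),np.linalg.lstsq(A,q[:,2],rcond=None)[0],q.min(0),q.max(0))
    h=(P[:,0]>.48)&(P[:,0]<.63)&(P[:,1]>.22)&(P[:,1]<.29)&(P[:,2]>.175)&(P[:,2]<.2)
    if h.sum(): print("handle",h.sum(),np.median(P[h],0),np.percentile(P[h][:,2],90))
E
```

```text
time_s: 48.38
position: [0.5542, 0.2539, 0.1592]
tcp_rot: [0.017, 1.0, -0.001, -0.001]
wrist_force: [-2.2, -1.2, -0.4]
grip_width: 0.0087
time_s: 49.5
position: [0.5564, 0.2559, 0.3239]
tcp_rot: [0.017, 1.0, 0.002, 0.003]
wrist_force: [-0.5, 0.0, 0.0]
grip_width: 0.0433
t 49.5 pos [0.5564 0.2559 0.3239] q [0.017 1.    0.002 0.003] F [-0.5  0.   0. ] w 0.0433
wrist 17824 [ 0.00337337 -0.02887393  0.15375834] [0.42828178 0.22427876 0.13193045] [0.68353718 0.38068228 0.16404279]
handle 959 [0.55195173 0.25506547 0.19180415] 0.19305943777461607
scene 2067 [-0.0011561  -0.02826693  0.15543293] [0.4278655  0.22140454 0.13859048] [0.68235048 0.37375141 0.16414383]
handle 142 [0.5511105  0.25134761 0.19008304] 0.19286927281340963
```

View pics/w20.png

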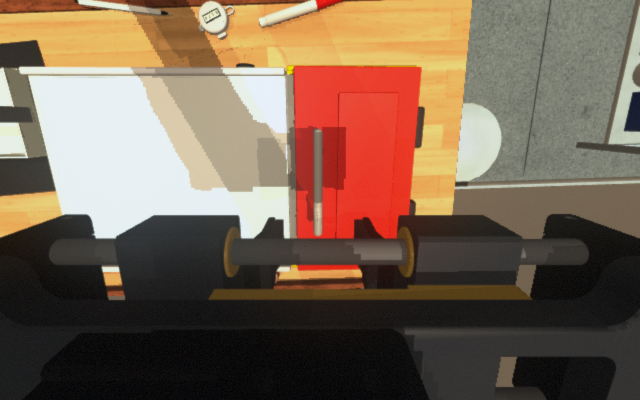

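The lid is nearly shut at about 0.03 rad. I'll press the bar down with closed fingertips.

```bash
python3 -m pendant '[[0,0,4,0,0,0,1],[0,0,8,0,0,0,1],[0,0,11,0,0,0,1],[0,0,12,0,0,0,1],[0,0,12,0,0,0,1],[0,0,12.6,0,0,0,1],[0,0,13,0,0,0,1],[0,0,13.2,0,0,0,1],[0,0,13.2,0,0,0,1]]'
python3 -m pendant '[[0,0,0.2,0,0,0,1],[0,0,0.2,0,0,0,1]]'
```

```text
time_s: 50.78
position: [0.5549, 0.2554, 0.1884]
tcp_rot: [0.016, 1.0, 0.0, 0.001]
wrist_force: [-0.5, -0.9, 3.3]
grip_width: 0.0005
time_s: 51.02
position: [0.555, 0.2554, 0.1881]
tcp_rot: [0.016, 1.0, 0.001, 0.001]
wrist_force: [-2.2, -2.8, 11.3]
grip_width: 0.0005
```

```bash
python3 -m pendant '[[0,0,0.1,0,0,0,1],[0,0,0.1,0,0,0,1],[0,0,-2,0,0,0,1],[0,0,-6,0,0,0,1],[0,0,-12,0,0,0,1],[0,0,-16,0,0,0,1],[0,0,-16,0,0,0,1]]'
python3 - <<'E'
from h import *
st()
for nm in ("wrist","scene"):
    f=bot.grab_frame(nm); P,uv=cloud(f); I=f["image"][uv[:,1],uv[:,0]].astype(int)
    red=(I[:,0]>110)&(I[:,1]<70)&(I[:,2]<70)&(P[:,1]>.22)&(P[:,2]>.13)&(P[:,2]<.165)&(P[:,0]>.42)&(P[:,0]<.7)&(P[:,1]<.4)
    q=P[red]; A=np.c_[q[:,:2],np.ones(len(q))]; print(nm,red.sum(),np.linalg.lstsq(A,q[:,2],rcond=None)[0])
    h=(P[:,0]>.48)&(P[:,0]<.63)&(P[:,1]>.22)&(P[:,1]<.29)&(P[:,2]>.175)&(P[:,2]<.2)
    if h.sum(): print("handle",h.sum(),np.median(P[h],0),np.percentile(P[h][:,2],90))
save(f,"s21")
f=bot.grab_frame("top"); save(f,"t21")
E
```

```text
time_s: 51.9
position: [0.5561, 0.2561, 0.3496]
tcp_rot: [0.016, 1.0, 0.002, 0.003]
wrist_force: [0.6, -0.1, 0.2]
grip_width: 0.0006
t 51.9 pos [0.5561 0.2561 0.3496] q [0.016 1.    0.002 0.003] F [ 0.6 -0.1  0.2] w 0.0006
wrist 13516 [0.00661062 0.00337361 0.13980078]
handle 784 [0.54768675 0.25377248 0.18757608] 0.18892340038146258
scene 2046 [-0.00147486  0.00478138  0.14310855]
handle 134 [0.55176757 0.24976271 0.18557142] 0.18843804489184018
```

View pics/s21.png

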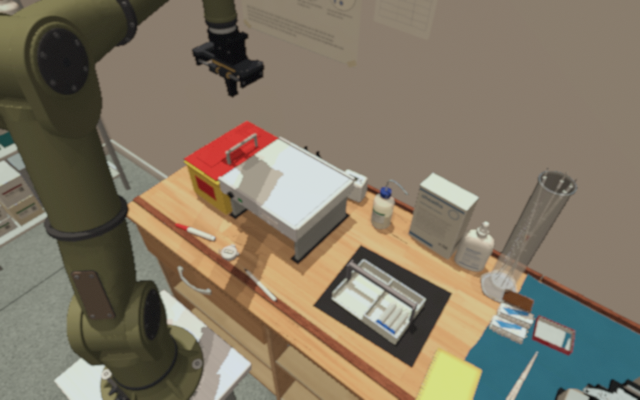

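View pics/t21.png

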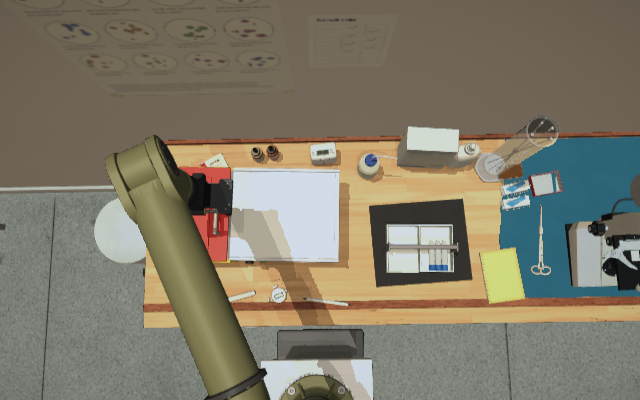

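The lid is shut (slope about 0). The caddy stands on the mat at (420,247) with its three tubes, and the bottle is upright at (370,163). I'm handing in.

```bash
python3 -c "
from plant import bot; print(bot.job_done())"
```

```text
the job is handed in; nothing more can be done
None
```

The job is finished and handed in at about 52 s of the 208 s allowed; handing in gave no verdict.

- **Lid opened:** I gripped its handle and swung it to about 1.78 rad.
- **Dishes:** Three were present (red, cream, brown). I slid each one over the lip with two spread fingers, and all three lay in the bin afterwards.
- **Vials and tubes:** Two used vials were in the caddy. I tipped the open-ended bay over the chute and both landed in the bin. The three clean tubes stayed in their bay.
- **Caddy:** I set it upright on the mat. It was then knocked about 27 mm towards the robot. It still stands fully on the mat, at least 20 mm inside the edge, so I left it there.
- **Lid shut:** After release it still stood about 0.03 rad open, so I pressed the bar down. The last measurements show it flat (slope under 0.005) with the bar at its shut height.

In the last pictures the caddy is upright with its three tubes, the wash bottle is standing and the table is clear. I couldn't see inside the bin once the lid was shut. The highest wrist force I saw reported was about 12 N. One reading disagreed with the description: the dish tops measured about 6 mm above the table instead of 15, probably because the depth camera sees through their clear lids. It did not affect the result.

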